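# Sort the bench leftovers into rack and trays

## Robot

A 6-joint arm with a two-finger parallel gripper is mounted at the origin on a cart in front of the work surface, level with it; the furniture and walls round the work are solid. World frame = base frame: x ahead of the robot, y to its left, z up, the work surface at z = 0. Lengths are in mm, angles in degrees, forces in N, time in s.
With the tool pointing down it reaches from about 350 to 850 mm from the base axis. Payload 8.1 kg.
Tool frame: the origin (TCP) lies midway between the tips of the shut fingers; the grasp point (between the pads) lies 19 mm behind it; z points along the fingers, y is the line along which they close (so a half turn about z gives the same grasp; the last joint's range is limited). The gripper opens to 85 mm and grips with 20 to 120 N. Pads are 22 mm wide; open, the fingers measure 114 mm over their backs; the gripper's body (76 mm by 85 mm) begins 54 mm behind the grasp point. The pads swing forward as they close: fully open they stand 13 mm farther back than shut.
Start: joints at [64.779, 7.471, 85.268, -0, 87.261, -4.893], TCP at [208.421, 562.642, 231.292] pointing down, gripper open.
Joint ranges: [-169.43, 169.43], [-51.17, 129.36], [1.28, 143.12], [-76.62, 256.62], [0, 156.53], [-152.29, 152.29]. Speed limits (degrees/s): [136.94, 136.94, 159.86, 180, 180, 180].

## Interface

Orientations are given as [roll, pitch, yaw] about the fixed x, y, z axes, in that order (R = Rz(yaw) Ry(pitch) Rx(roll)).
In Python, from bench import sense, snapshot, camera_params, hand_in, masks_of, pinpoint gives the robot as it stands.
- The arm moves only by the tool step_arm, never from a script. Its argument "targets" is a list of rows, each an object with "angular": the turn, a rotation vector about the tool's x, y, z scaled (see below), a list of three; "dp": the shift along the tool's x, y, z scaled (see below), a list of three; "fingers": the closure, from 0 (fully open) to 1 (shut). A call has exactly 8 rows; each row is the pose to reach, as a shift and turn from the pose commanded when the call began, along the tool's axes at that moment, turning the shorter way round; what a row does not reach only later rows make up. The controller multiplies each number of a shift by 0.2 m and each number of a turn by 180 degrees. A row lasts 1/8 s, in which the tool goes at most 62.5 mm and 10.7 degrees, less where a joint would pass 70% of its speed; a pose out of reach is approached as far as the arm can. A call with a number of a shift or a turn outside -1 to 1 is refused whole. A call with a gripper value outside its range is refused whole. The fingers move at their own pace and stop on an object; "newtons" is the grip in N (left out, the last holds). Time passes only in rows, so rows that repeat a pose let the fingers close, or fill a call up. It gives the time, the measured TCP pose, the force, the opening and the grip force at its end, in the units of the state.
- sense(): the state, without advancing time (a new reading comes with each control period).
- snapshot(name): name is "scene" or "side" or "wrist"; returns the picture (400x640x3 uint8, blue, green, red); there is no depth.
- camera_params(name): a dict with "vfov" (degrees; the focal length in pixels is half the picture's height over the tangent of half this angle, whatever the lens; pixels are square), "cx", "cy" (the principal point, pixels), "R" (3x3) and "t" (3): a world point X has camera coordinates R X + t. Camera axes: x right, y down, z forward; pixel columns grow to the right and rows downward; lengths in mm; the calibration is good to about 2 mm. A picture is of the moment at which its call begins: read the wrist's pose just before it. camera_params takes no time and is no camera call; for the wrist camera it gives the pose at the moment of the call.
- hand_in(): hands the job in; it is judged then, once.
Trained networks look in the newest picture that a camera, given by its name, has taken for a name from the list of things; names that differ only in an ending like _2 or _b are one class to them, and where a whole thing is asked for, a point or a joint stands for the part that bears it (a point fixed in the world has none). Each returns a list of dicts, best first, with "conf" (0 to 1); they miss things now and then, are a little off and sometimes report something else, mostly with a low value. They report only what shows in the picture. A call takes as long as a camera call. They do not tell look-alikes from the thing itself.
- masks_of(camera, label): "pixels" (400x640 bool, what is visible of it) and "at" ([column, row] in pixels, amid what is visible of it).
- pinpoint(camera, label): "at" ([column, row] in pixels: a listed point, or the origin of a listed thing).
The state is a dict: "time": time; "joint_pos": joint angles; "qd": joint speeds; "joint_efforts": joint torques, N m; "tool_pos": TCP position; "tcp_rot": TCP orientation; "ft_force": force on the tool from outside, world axes, zero at the start; "wrist_torque": the same for the moment, N m; "finger_gap": finger opening in mm; "grip_force": force on a finger pad.
Only numpy, scipy, OpenCV 4.12 (cv2) and the standard library are available. Lean on these libraries where they do the work, as an engineer would, in place of code of your own. Each camera call takes 0.05 s, during which the arm holds its last target. There are 200 camera calls.

## Task

Tidy the leftovers on the bench by kind. Lay the two wood offcuts flat and side by side on the sloped plywood rack, lengthwise down the slope, each slid down until its end rests against the stop at the foot; put the tape measure (standing as it stands now) and the green hex key set (lying flat) in the blue tray, and the roll of black tape flat in the yellow tray. Leave the brass weight and the orange screw carton where they are.

Things in the scene. Friction and masses are not known exactly. Their poses are not given: they have to be found in the camera images.
- walnut_offcut: dark brown walnut offcut, a plain block 52 x 120 x 42 mm (x, y, z), 0.16 kg; origin at the centre of its underside, y along its length, z up
- pale_offcut: small light-brown wooden offcut, a plain block 34 x 85 x 18 mm (x, y, z), 0.03 kg; origin at the centre of its underside, y along its length, z up
- tape_measure: yellow and black pocket tape measure standing on its edge, 38 x 86 x 62 mm (x, y, z), 0.26 kg; origin on its underside at the middle of that extent, z up. The body to grip is 34 mm wide in x and reaches from y = -23 to y = +43 mm; the end of the tape sticks out low down to y = -43 mm
- hex_keys: green folding hex key set lying flat, 28 x 92 x 18 mm (x, y, z), 0.08 kg; origin on its underside; y along its length, z up; its solid body spans x = -14 to +10 mm
- black_tape: roll of black tape lying flat, 53 mm across, 19 mm high, solid to the touch (no usable hole), 0.05 kg; origin at the centre of its underside
- rack: fixed plywood rack, 150 mm wide (y), open sides: a board rising along its x (away from the robot) at 15 degrees, with a dark stop lip, 19 mm proud and square to the board, across its low front end. Origin on the bench under its centre. Board surface: z = 16 mm + 0.268 (x + 68 mm), from the stop's inner face at x = -68 to x = 74 mm. A block on it stays put by friction
- tool_tray: blue open tray, fixed, 150 x 150 mm outside and 24 mm high, walls and floor 4 mm; origin on the bench under its centre, sides along x and y; a narrow blank white label is on its front (-x) side
- tape_tray: yellow open tray, fixed, 120 x 120 mm outside and 24 mm high, walls and floor 4 mm; origin on the bench under its centre, sides along x and y; a narrow blank white label is on its front (-x) side
- brass_weight: turned brass weight, 47 mm across, 44 mm high, standing on the bench; origin at the centre of its underside; to be left alone
- screw_carton: orange carton of screws, 61 x 91 x 56 mm (x, y, z), at the back of the bench; origin at the centre of its underside; to be left alone
Mind the look-alikes: they are no part of the job. Of the things that look like the black_tape, take the one that is farthest to the robot's right at the start.

How it is judged (in metres and radians):
At the end, for the whole second after the job is handed in: Both offcuts lie flat on the rack, lengthwise (within 12 degrees), centres within 60 mm of its midline, lower ends within 8 mm of the stop; tape measure and hex keys stand or lie level on the blue tray's floor, black tape on the yellow tray's; all right way up (0.15 rad) and at rest (x of walnut_offcut in the frame of rack between -0.016 and -0.002 m and y of walnut_offcut in the frame of rack between -0.06 and 0.06 m and z of walnut_offcut in the frame of rack between 0.0255 and 0.0395 m and angle between walnut_offcut's own z axis and vertical between 0.16 and 0.36 rad and angle between the y axis of each of walnut_offcut, pale_offcut and the x axis of rack, either way round below 0.36 rad and linear speed of each of walnut_offcut, pale_offcut, tape_measure, hex_keys, black_tape below 0.02 m/s and angular speed of each of walnut_offcut, pale_offcut, tape_measure, hex_keys, black_tape below 0.2 rad/s and x of pale_offcut in the frame of rack between -0.0329 and -0.0189 m and y of pale_offcut in the frame of rack between -0.06 and 0.06 m and z of pale_offcut in the frame of rack between 0.021 and 0.035 m and angle between pale_offcut's own z axis and vertical between 0.16 and 0.36 rad and z of tape_measure in the frame of tool_tray between -0.002 and 0.009 m and angle between each of tape_measure, hex_keys, black_tape's own z axis and vertical below 0.15 rad and horizontal distance between tape_measure and tool_tray below 0.075 m and z of hex_keys in the frame of tool_tray between -0.002 and 0.009 m and horizontal distance between hex_keys and tool_tray below 0.085 m and z of black_tape in the frame of tape_tray between -0.002 and 0.009 m and horizontal distance between black_tape and tape_tray below 0.045 m); the robot touches nothing.
It fails at once if the brass weight is moved more than 20 mm or tipped (distance of brass_weight from where it was at the start of the episode above 0.02 m or angle between brass_weight's own z axis and vertical above 0.3 rad).
It fails at once if the orange screw carton is moved more than 20 mm or tipped (distance of screw_carton from where it was at the start of the episode above 0.02 m or angle between screw_carton's own z axis and vertical above 0.3 rad).
It also fails if it takes over 128 s, if anything falls off the work surface, if the arm or the gripper's body presses on something with over 40 N, if the wrist force passes 120 N, or if a joint passes its speed limit or range.

## Working session

There is one attempt and no reset: what is moved stays moved. The work goes in short steps, Python scripts to look and compute and a tool call to move; the robot and the scene stay as the last step left them, time stands still between calls to the robot, and variables do not carry over. Pictures are saved under pics/ and viewed, at most 14 in all, crops included, and the job is handed in when it is done.

Besides the shell and the picture viewer there is one more tool, called after "Emit:" by a JSON object that holds its "method" and its "body", one argument or row to a line. step_arm: Moves the arm, as the interface text tells. Its arguments: {"type":"object","properties":{"targets":{"type":"array","items":{"type":"object","properties":{"angular":{"type":"array","items":{"type":"number","minimum":-1,"maximum":1}},"dp":{"type":"array","items":{"type":"number","minimum":-1,"maximum":1}},"fingers":{"type":"number"}}}},"newtons":{"type":"number"}},"required":["targets"]}

```bash
mkdir -p pics; cat > h.py <<'E'
import numpy as np, cv2
from bench import *
def ray(cam,px,P=None):
    P=P or camera_params(cam); f=200/np.tan(np.radians(P["vfov"]/2))
    R=np.array(P["R"]);t=np.array(P["t"])
    d=R.T@np.array([(px[0]-P["cx"])/f,(px[1]-P["cy"])/f,1.]); return -R.T@t,d
def atz(cam,px,z=0,P=None):
    c,d=ray(cam,px,P); return c+d*(z-c[2])/d[2]
def proj(cam,X,P=None):
    P=P or camera_params(cam); f=200/np.tan(np.radians(P["vfov"]/2))
    c=np.array(P["R"])@np.array(X)+np.array(P["t"]); return np.array([P["cx"]+f*c[0]/c[2],P["cy"]+f*c[1]/c[2]])
E
python3 - <<'E'
from h import *
ims=[]
for c in ["scene","side","wrist"]:
    im=snapshot(c); cv2.imwrite(f"pics/{c}0.png",im)
for c in ["scene","side"]:
    P=camera_params(c); print(c,P["vfov"],P["cx"],P["cy"],(-np.array(P["R"]).T@P["t"]).round())
    for n in "walnut_offcut pale_offcut tape_measure hex_keys black_tape rack tool_tray tape_tray brass_weight screw_carton".split():
        for m in pinpoint(c,n)[:4]: print(c,n,round(m["conf"],2),np.round(m["at"]),atz(c,m["at"],4 if 0 else 0)[:2].round())
E
```

```text
scene 52.12892541635947 319.19174365711103 198.4262705726727 [-229. -405.  840.]
scene walnut_offcut 0.88 [346. 251.] [ 442. -132.]
scene walnut_offcut 0.21 [256. 169.] [614. 284.]
scene pale_offcut 0.86 [310. 239.] [433. -27.]
scene pale_offcut 0.52 [396. 227.] [ 591. -217.]
scene tape_measure 0.56 [240. 212.] [422. 206.]
scene hex_keys 0.65 [394. 226.] [ 594. -212.]
scene hex_keys 0.54 [276. 226.] [427.  84.]
scene black_tape 0.74 [379. 278.] [ 403. -243.]
scene black_tape 0.7 [276. 224.] [435.  89.]
scene black_tape 0.64 [328. 294.] [ 297. -154.]
scene black_tape 0.54 [304. 268.] [337. -64.]
scene rack 0.78 [254. 170.] [608. 285.]
scene tool_tray 0.67 [455. 269.] [ 525. -404.]
scene tape_tray 0.72 [397. 224.] [ 603. -216.]
scene brass_weight 0.69 [193. 196.] [409. 373.]
scene brass_weight 0.37 [238. 213.] [419. 210.]
scene screw_carton 0.79 [393. 193.] [ 727. -157.]
side 45.805531801387005 319.90350573771184 200.7757747071641 [ 181. 1466.  788.]
side pale_offcut 0.74 [350. 208.] [434. -54.]
side tape_measure 0.83 [338. 247.] [419. 224.]
side tape_measure 0.47 [325. 275.] [423. 380.]
side hex_keys 0.44 [340. 226.] [442.  88.]
side black_tape 0.66 [377. 215.] [332. -23.]
side black_tape 0.55 [388. 199.] [ 307. -165.]
side black_tape 0.43 [275. 248.] [605. 283.]
side black_tape 0.41 [366. 186.] [ 408. -258.]
side rack 0.43 [352. 199.] [ 440. -127.]
side tool_tray 0.92 [349. 166.] [ 516. -453.]
side tool_tray 0.51 [338. 244.] [422. 205.]
side tape_tray 0.82 [318. 185.] [ 594. -215.]
side brass_weight 0.62 [327. 273.] [420. 368.]
side screw_carton 0.65 [275. 184.] [ 763. -177.]
```

View pics/scene0.png

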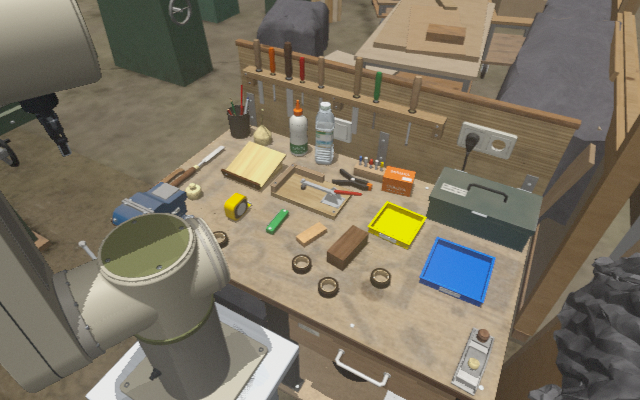

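View pics/side0.png

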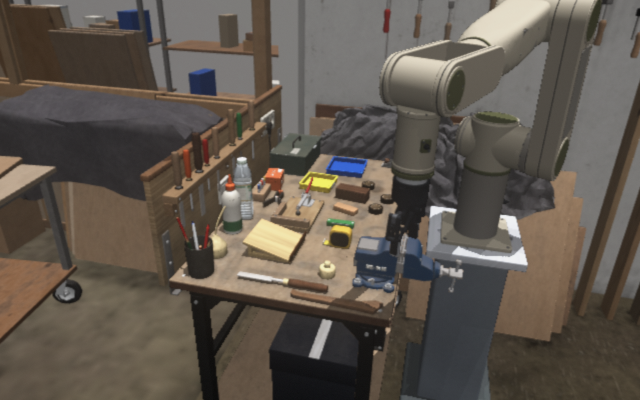

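Look-alike rolls in scene: (380,278), (328,287), (301,263), (219,239). The first has the smallest y (about -243), so it is the rightmost; I'll confirm it in a crop.

```bash
python3 - <<'E'
from h import *
s=sense(); print(s["tool_pos"],s["tcp_rot"],s["finger_gap"],s["time"])
P=camera_params("wrist"); R=np.array(P["R"]); print(P["vfov"],P["cx"],P["cy"],(-R.T@P["t"]).round(),R.round(3).tolist())
from scipy.spatial.transform import Rotation as Ro
print(Ro.from_euler("xyz",s["tcp_rot"],degrees=True).as_matrix().round(3))
im=cv2.imread("pics/scene0.png")[140:310,160:510]; cv2.imwrite("pics/crop0.png",cv2.resize(im,None,fx=2.28,fy=2.28,interpolation=cv2.INTER_CUBIC))
E
```

```text
[208.41385227 562.63843403 231.29160223] [-1.79999621e+02 -2.08337562e-04  1.59670357e+02] 85.43445661725362 1.15
69.71337263373843 318.6085563891772 197.33911009953783 [139. 589. 373.] [[0.348, 0.937, -0.001], [0.896, -0.333, 0.294], [0.275, -0.103, -0.956]]
[[-0.938  0.347 -0.   ]
 [ 0.347  0.938 -0.   ]
 [ 0.    -0.    -1.   ]]
```

View pics/crop0.png

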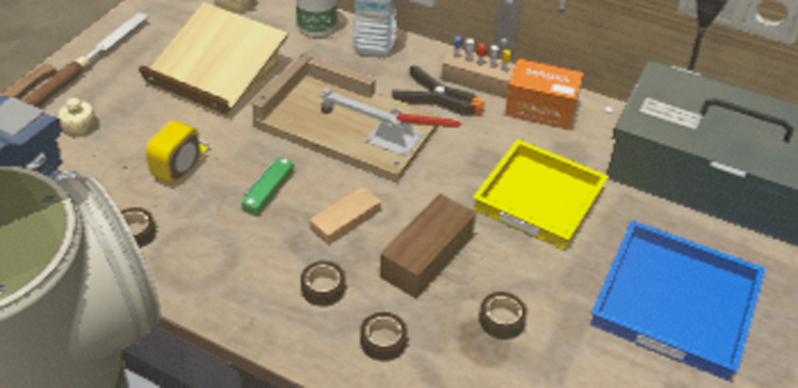

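The crop confirms it: the roll at crop (503,315), scene (380,278), is farthest right. The rack is top-left with its stop facing front-left, and the trays are yellow and blue on the right. I'm moving to an overview pose for the wrist camera.

Emit:
{"method": "step_arm", "body": {
  "targets": [
    {"dp":[-0.34,-0.38,-0.14],"fingers":0},
    {"dp":[-0.675,-0.75,-0.28],"fingers":0},
    {"dp":[-0.675,-0.75,-0.28],"fingers":0},
    {"dp":[-0.675,-0.75,-0.28],"fingers":0},
    {"dp":[-0.8,-1,-0.35],"fingers":0},
    {"dp":[-1,-1,-0.4],"fingers":0},
    {"dp":[-1,-1,-0.4],"fingers":0},
    {"dp":[-1,-1,-0.4],"fingers":0}
  ]
}}

```text
validation failed for argument at $.ta...
```

Emit:
{"method": "step_arm", "body": {
  "targets": [
    {"dp":[-0.3,-0.3,-0.14],"fingers":0},
    {"dp":[-0.6,-0.6,-0.28],"fingers":0},
    {"dp":[-0.8,-0.8,-0.4],"fingers":0},
    {"dp":[-1,-1,-0.445],"fingers":0},
    {"dp":[-1,-1,-0.445],"fingers":0,"angular":[0,0,-0.113]},
    {"dp":[-1,-1,-0.445],"fingers":0,"angular":[0,0,-0.113]},
    {"dp":[-1,-1,-0.445],"fingers":0,"angular":[0,0,-0.113]},
    {"dp":[-1,-1,-0.445],"fingers":0,"angular":[0,0,-0.113]}
  ]
}}

```text
validation failed for argument at $.ta...
```

Emit:
{"method": "step_arm", "body": {
  "targets": [
    {"angular":[0,0,0],"dp":[-0.34,-0.38,-0.14],"fingers":0},
    {"angular":[0,0,0],"dp":[-0.675,-0.75,-0.28],"fingers":0},
    {"angular":[0,0,0],"dp":[-0.675,-0.75,-0.28],"fingers":0},
    {"angular":[0,0,0],"dp":[-0.675,-0.75,-0.28],"fingers":0},
    {"angular":[0,0,0],"dp":[-0.8,-1,-0.35],"fingers":0},
    {"angular":[0,0,0],"dp":[-1,-1,-0.4],"fingers":0},
    {"angular":[0,0,0],"dp":[-1,-1,-0.4],"fingers":0},
    {"angular":[0,0,0],"dp":[-1,-1,-0.4],"fingers":0}
  ]
}}

```text
time: 2.15
tool_pos: [326.3, 305.7, 311.1]
tcp_rot: [-180.0, -0.0, 159.6]
ft_force: [0.1, -0.6, -0.4]
finger_gap: 85.8
grip_force: 0.0
```

Emit:
{"method": "step_arm", "body": {
  "targets": [
    {"angular":[0,0,0],"dp":[-0.3,-0.3,-0.14],"fingers":0},
    {"angular":[0,0,0],"dp":[-0.6,-0.6,-0.28],"fingers":0},
    {"angular":[0,0,-0.06],"dp":[-0.8,-0.8,-0.4],"fingers":0},
    {"angular":[0,0,-0.113],"dp":[-1,-1,-0.445],"fingers":0},
    {"angular":[0,0,-0.113],"dp":[-1,-1,-0.445],"fingers":0},
    {"angular":[0,0,-0.113],"dp":[-1,-1,-0.445],"fingers":0},
    {"angular":[0,0,-0.113],"dp":[-1,-1,-0.445],"fingers":0},
    {"angular":[0,0,-0.113],"dp":[-1,-1,-0.445],"fingers":0}
  ]
}}

```text
time: 3.15
tool_pos: [444.0, 50.2, 399.7]
tcp_rot: [180.0, -0.1, -179.9]
ft_force: [0.1, 0.2, -0.5]
finger_gap: 85.1
grip_force: 0.0
```

```bash
python3 - <<'E'
from h import *
s=sense(); print(s["tool_pos"],s["tcp_rot"])
P=camera_params("wrist"); im=snapshot("wrist"); cv2.imwrite("pics/w1.png",im); R=np.array(P["R"])
print((-R.T@P["t"]).round())
import json; json.dump({k:np.array(v).tolist() for k,v in P.items()},open("P1.json","w"))
M={}
for n in "walnut_offcut pale_offcut tape_measure hex_keys black_tape rack tool_tray tape_tray brass_weight screw_carton".split():
    for i,m in enumerate(pinpoint("wrist",n)[:4]): print(n,round(m["conf"],2),np.round(m["at"],1),atz("wrist",m["at"],0,P)[:2].round())
    for i,m in enumerate(masks_of("wrist",n)[:4]):
        M[f"{n}{i}"]=m["pixels"]; c=cv2.findContours(m["pixels"].astype(np.uint8),0,2)[0]; c=max(c,key=cv2.contourArea)
        print("   mask",round(m["conf"],2),np.round(m["at"]), cv2.boxPoints(cv2.minAreaRect(c)).round().tolist())
np.savez("M1.npz",**M)
E
```

```text
[444.0030487   50.18493659 399.68201852] [ 1.79974865e+02 -6.38978706e-02 -1.79861913e+02]
[370.  50. 541.]
walnut_offcut 0.87 [220.9 149.5] [ 442. -133.]
   mask 0.58 [216. 149.] [[194.0, 185.0], [198.0, 114.0], [237.0, 117.0], [232.0, 188.0]]
pale_offcut 0.94 [278.  149.2] [441. -26.]
   mask 0.9 [279. 150.] [[261.0, 171.0], [276.0, 125.0], [296.0, 132.0], [281.0, 178.0]]
   mask 0.26 [339. 149.] [[331.0, 124.0], [346.0, 124.0], [346.0, 175.0], [331.0, 175.0]]
tape_measure 0.97 [403.  140.3] [425. 207.]
   mask 0.61 [410. 139.] [[393.0, 165.0], [397.0, 116.0], [428.0, 118.0], [424.0, 167.0]]
hex_keys 0.59 [338.7 146.2] [436.  87.]
hex_keys 0.42 [ 85.5 187.7] [ 517. -405.]
   mask 0.59 [340. 150.] [[331.0, 123.0], [346.0, 123.0], [346.0, 175.0], [331.0, 175.0]]
black_tape 0.95 [398.1  70.6] [305. 188.]
black_tape 0.83 [207.   71.9] [ 308. -144.]
black_tape 0.67 [185.5 226.4] [ 598. -221.]
black_tape 0.61 [258.4  91.9] [340. -57.]
   mask 0.93 [405.  62.] [[377.0, 69.0], [401.0, 45.0], [422.0, 66.0], [398.0, 90.0]]
   mask 0.88 [249.  94.] [[238.0, 91.0], [259.0, 71.0], [281.0, 93.0]
[... 241 characters left out ...]
7 [439. 228.] [[395.0, 274.0], [399.0, 194.0], [482.0, 198.0], [478.0, 278.0]]
tool_tray 0.69 [ 87.5 189.6] [ 521. -402.]
   mask 0.86 [ 81. 190.] [[20.0, 150.0], [126.0, 147.0], [128.0, 229.0], [22.0, 232.0]]
tape_tray 0.6 [185.5 226.5] [ 598. -221.]
   mask 0.74 [182. 227.] [[148.0, 196.0], [217.0, 196.0], [217.0, 259.0], [148.0, 259.0]]
brass_weight 0.79 [492.8 136.1] [417. 372.]
   mask 0.94 [496. 137.] [[482.0, 125.0], [513.0, 125.0], [513.0, 151.0], [482.0, 151.0]]
   mask 0.4 [409. 142.] [[394.0, 163.0], [397.0, 116.0], [427.0, 118.0], [423.0, 166.0]]
screw_carton 0.76 [225.2 295.1] [ 761. -155.]
   mask 0.88 [235. 307.] [[218.0, 321.0], [237.0, 280.0], [255.0, 288.0], [236.0, 329.0]]
```

View pics/w1.png

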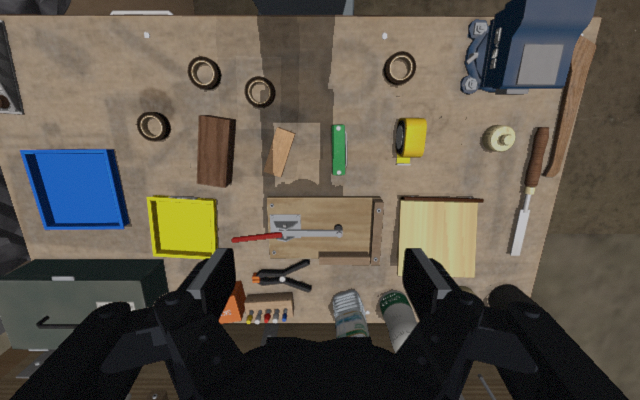

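The overview shows walnut at (216,149), pale at (283,150), hex keys at (339,149) and tape measure at (410,138) with its hook toward +x. The target roll is at (153,126), the blue tray at (77,188), the yellow tray at (182,227), and the rack at (438,237) with its stop at row 199. Next I'll fit poses from the silhouettes.

```bash
cat > fit.py <<'E'
from h import *
from scipy.optimize import minimize
def box(w,l,h,x0=0,y0=0): return np.array([[x0+sx*w/2,y0+sy*l/2,z] for sx in(-1,1) for sy in(-1,1) for z in(0,h)],float)
a=np.linspace(0,2*np.pi,24,endpoint=False)
cyl=lambda d,h: np.array([[d/2*np.cos(t),d/2*np.sin(t),z] for t in a for z in(0,h)])
rack=np.array([[x,y,z] for y in(-75,75) for x,z in((-68,16),(74,54),(74,46),(-73,34),(-76,10),(-68,8))],float)
SH=dict(walnut_offcut=box(52,120,42),pale_offcut=box(34,85,18),hex_keys=box(24,92,18,-2),black_tape=cyl(53,19),tool_tray=box(150,150,24),tape_tray=box(120,120,24),rack=rack,tape_measure=box(34,66,62,0,10),brass_weight=cyl(47,44),screw_carton=box(61,91,56))
def fit(cam,mask,shape,p0,P,z0=0):
    V=SH[shape]; S=4
    mk=cv2.resize(mask.astype(np.float32),None,fx=S,fy=S,interpolation=cv2.INTER_LINEAR)>.5
    def cost(p):
        c,s=np.cos(np.radians(p[2])),np.sin(np.radians(p[2]))
        W=np.c_[c*V[:,0]-s*V[:,1]+p[0],s*V[:,0]+c*V[:,1]+p[1],V[:,2]+z0]
        uv=np.array([proj(cam,w,P) for w in W])
        h=cv2.convexHull(np.round(((uv+.5)*S-.5)*16).astype(np.int32))
        im=np.zeros(mk.shape,np.uint8); cv2.fillConvexPoly(im,h,1,8,4); im=im>0
        return 1-(im&mk).sum()/max((im|mk).sum(),1)
    best=None
    for dy in (-8,8):
        r=minimize(cost,p0,method="Nelder-Mead",options=dict(initial_simplex=np.array(p0)+np.array([[0,0,0],[8,0,0],[0,8,0],[0,0,dy]]),maxiter=120))
        if best is None or r.fun<best.fun: best=r
    return best.x.round(1),round(1-best.fun,3)
E
python3 - <<'E'
from fit import *
import json
P=json.load(open("P1.json")); M=np.load("M1.npz")
for k,n,p0 in [("walnut_offcut0","walnut_offcut",(442,-133,0)),("pale_offcut0","pale_offcut",(441,-26,90-90)),("hex_keys0","hex_keys",(440,87,0)),("black_tape3","black_tape",(403,-243,0)),("tool_tray0","tool_tray",(520,-402,0)),("tape_tray0","tape_tray",(598,-221,0)),("rack0","rack",(600,272,0)),("tape_measure0","tape_measure",(425,207,180)),("brass_weight0","brass_weight",(415,372,0))]:
    m=M[k]
    if n in("walnut_offcut","pale_offcut","hex_keys"): p0=(p0[0],p0[1],90)
    if n=="tape_measure": p0=(p0[0],p0[1],90)
    print(n,*fit("wrist",m,n,p0,P))
E
```

```text
walnut_offcut [ 442.2 -135.5   81.3] 0.961
pale_offcut [444.7 -23.6  70.6] 0.945
hex_keys [440.4  88.5  90.9] 0.906
black_tape [ 399.9 -247.5   -4.3] 0.718
tool_tray [ 517.1 -411.     0.7] 0.962
tape_tray [ 595.5 -218.5   -3.9] 0.956
rack [605.3 278.3  -1.8] 0.796
tape_measure [426.3 208.8  90.5] 0.863
brass_weight [417.5 359.7  24.7] 0.724
```

```bash
cat > plan.py <<'E'
import sys,json,numpy as np
from scipy.spatial.transform import Rotation as Ro
# usage: plan.py start(meas|last) then calls separated by '/', waypoints "x,y,z,yaw[,tilt]"
RY=-1.8
def T(w):
    x,y,z,yaw=w[:4]; R=Ro.from_euler("z",yaw,degrees=True)*Ro.from_euler("x",180,degrees=True)
    if len(w)>4 and w[4]:
        ax=np.array([-np.sin(np.radians(RY)),np.cos(np.radians(RY)),0]); R=Ro.from_rotvec(-ax*np.radians(w[4]))*R
    return np.array([x,y,z]),R
args=sys.argv[2:]
if sys.argv[1]=="meas":
    from bench import sense
    s=sense(); p=np.array(s["tool_pos"]); R=Ro.from_euler("xyz",s["tcp_rot"],degrees=True)
else: p,R=T(json.load(open("last.json")))
w=None
for call in " ".join(args).split("/"):
    print("call"); p0,R0=p,R
    for wp in call.split():
        w=[float(v) for v in wp.split(",")]; p,R=T(w)
        d=R0.inv().apply(p-p0)/200; r=(R0.inv()*R).as_rotvec()/np.pi
        print("  ",wp,"dp",d.round(3).tolist(),"ang",r.round(4).tolist())
json.dump(w,open("last.json","w"))
E
python3 plan.py meas 442,-135,200,171.3 / 442,-135,8,171.3 / 442,-135,200,171.3
```

```text
call
   442,-135,200,171.3 dp [0.013, -0.918, 1.001] ang [0.0, 0.0, 0.0484]
call
   442,-135,8,171.3 dp [0.0, -0.0, 0.96] ang [0.0, 0.0, 0.0]
call
   442,-135,200,171.3 dp [0.0, 0.0, -0.96] ang [0.0, 0.0, 0.0]
```

Emit:
{"method": "step_arm", "body": {
  "targets": [
    {"angular":[0,0,0.0484],"dp":[0.013,-0.918,1.0],"fingers":0},
    {"angular":[0,0,0.0484],"dp":[0.013,-0.918,1.0],"fingers":0},
    {"angular":[0,0,0.0484],"dp":[0.013,-0.918,1.0],"fingers":0},
    {"angular":[0,0,0.0484],"dp":[0.013,-0.918,1.0],"fingers":0},
    {"angular":[0,0,0.0484],"dp":[0.013,-0.918,1.0],"fingers":0},
    {"angular":[0,0,0.0484],"dp":[0.013,-0.918,1.0],"fingers":0},
    {"angular":[0,0,0.0484],"dp":[0.013,-0.918,1.0],"fingers":0},
    {"angular":[0,0,0.0484],"dp":[0.013,-0.918,1.0],"fingers":0}
  ]
}}

```text
time: 5.2
tool_pos: [443.2, -134.4, 202.3]
tcp_rot: [-180.0, 0.2, 171.4]
ft_force: [-0.0, 0.6, -0.3]
finger_gap: 85.3
grip_force: 0.0
```

```bash
python3 - <<'E'
from fit import *
P=camera_params("wrist"); im=snapshot("wrist"); cv2.imwrite("pics/w2.png",im)
m=masks_of("wrist","walnut_offcut")
for q in m[:2]: print(q["conf"],fit("wrist",q["pixels"],"walnut_offcut",(442,-135,81),P))
for q in masks_of("wrist","black_tape")[:3]: print(q["at"],q["conf"],atz("wrist",q["at"],19,P).round())
E
```

```text
0.73 (array([ 442.3, -135.5,   81.3]), np.float64(0.979))
[389.4, 77.5] 0.93 [350. -45.  19.]
[205.7, 155.8] 0.89 [ 401. -258.   19.]
[605.9, 8.9] 0.85 [320. 170.  19.]
```

View pics/w2.png

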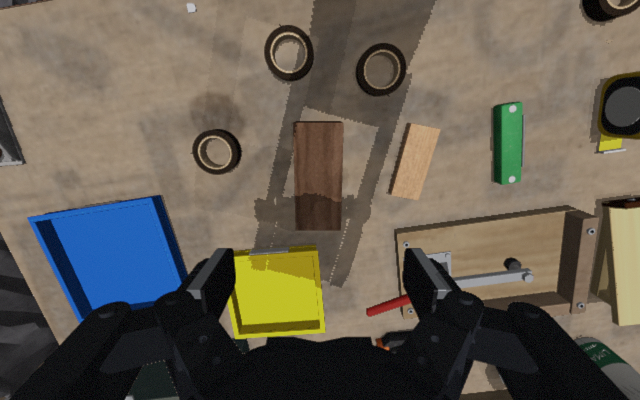

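The picture shows the walnut centred at (318,175) between the fingers, and the fit agrees. Descend and grip.

Emit:
{"method": "step_arm", "body": {
  "targets": [
    {"angular":[0,0,0],"dp":[0,0,0.3],"fingers":0},
    {"angular":[0,0,0],"dp":[0,0,0.6],"fingers":0},
    {"angular":[0,0,0],"dp":[0,0,0.85],"fingers":0},
    {"angular":[0,0,0],"dp":[0,0,0.96],"fingers":0},
    {"angular":[0,0,0],"dp":[0,0,0.96],"fingers":0.3},
    {"angular":[0,0,0],"dp":[0,0,0.96],"fingers":0.6},
    {"angular":[0,0,0],"dp":[0,0,0.96],"fingers":0.6},
    {"angular":[0,0,0],"dp":[0,0,0.96],"fingers":0.6}
  ],
  "newtons": 40
}}

```text
time: 6.35
tool_pos: [443.3, -135.5, 9.9]
tcp_rot: [-180.0, 0.2, 171.3]
ft_force: [-0.5, 0.6, 6.4]
finger_gap: 51.5
grip_force: 44.0
```

```bash
python3 - <<'E'
from h import *
import numpy as np
b=np.radians(15); ry=np.radians(-1.8)
def rk(x,y,up):  # rack frame point 'up' mm normal above board
    z=16+np.tan(b)*(x+68); X=x-up*np.sin(b); Z=z+up*np.cos(b)
    return np.array([605.3+np.cos(ry)*X-np.sin(ry)*y,278.3+np.sin(ry)*X+np.cos(ry)*y,Z]).round(1)
# walnut underside centre at rack x=-4 ; tcp 8 above underside
for u in (8,14,60,120): print(u,rk(-5,-37,u),rk(-10,-37,u))
E
python3 plan.py last 442,-135,200,171.3 / 520,0,250,178.2 / 540,150,250,178.2 / 562,241,160,178.2,15
```

```text
8 [597.1 241.5  40.6] [592.1 241.7  39.3]
14 [595.5 241.6  46.4] [590.5 241.7  45.1]
60 [583.6 242.   90.8] [578.6 242.1  89.5]
120 [568.1 242.5 148.8] [563.1 242.6 147.5]
call
   442,-135,200,171.3 dp [0.0, 0.0, 0.0] ang [0.0, 0.0, 0.0]
call
   520,0,250,178.2 dp [-0.283, 0.726, -0.25] ang [-0.0, 0.0, -0.0383]
call
   540,150,250,178.2 dp [-0.076, 0.753, 0.0] ang [0.0, 0.0, 0.0]
call
   562,241,160,178.2,15 dp [-0.096, 0.458, 0.45] ang [-0.0, -0.0833, -0.0]
```

```bash
echo '[520,0,200,178.2]' > last.json
python3 plan.py last 550,190,200,178.2 / 564,242,148.8,178.2,15 583.6,242,90.8,178.2,15
```

```text
call
   550,190,200,178.2 dp [-0.12, 0.954, 0.0] ang [0.0, 0.0, 0.0]
call
   564,242,148.8,178.2,15 dp [-0.062, 0.262, 0.256] ang [-0.0, -0.0833, -0.0]
   583.6,242,90.8,178.2,15 dp [-0.16, 0.265, 0.546] ang [-0.0, -0.0833, -0.0]
```

Emit:
{"method": "step_arm", "body": {
  "targets": [
    {"angular":[0,0,0],"dp":[0,0,-0.15],"fingers":0.6},
    {"angular":[0,0,0],"dp":[0,0,-0.4],"fingers":0.6},
    {"angular":[0,0,0],"dp":[0,0,-0.65],"fingers":0.6},
    {"angular":[0,0,0],"dp":[-0.07,0.18,-0.86],"fingers":0.6},
    {"angular":[0,0,-0.0383],"dp":[-0.18,0.45,-0.96],"fingers":0.6},
    {"angular":[0,0,-0.0383],"dp":[-0.283,0.726,-0.96],"fingers":0.6},
    {"angular":[0,0,-0.0383],"dp":[-0.283,0.726,-0.96],"fingers":0.6},
    {"angular":[0,0,-0.0383],"dp":[-0.283,0.726,-0.96],"fingers":0.6}
  ]
}}

```text
time: 7.35
tool_pos: [519.5, -0.0, 200.0]
tcp_rot: [-180.0, -0.0, 178.3]
ft_force: [0.1, 0.4, -2.3]
finger_gap: 51.2
grip_force: 43.2
```

```bash
python3 - <<'E'
from fit import *
P=camera_params("wrist"); im=snapshot("wrist"); cv2.imwrite("pics/w3.png",im)
for q in masks_of("wrist","rack")[:2]:
    m=q["pixels"]; c=max(cv2.findContours(m.astype(np.uint8),0,2)[0],key=cv2.contourArea); print(q["conf"],cv2.approxPolyDP(c,3,True)[:,0].tolist())
v=im.copy()
for rx,ry,rz,yaw in [(605.3,278.3,0,-1.8)]:
    c,s=np.cos(np.radians(yaw)),np.sin(np.radians(yaw))
    for x,y,z in [(-68,-75,16),(-68,75,16),(74,75,54),(74,-75,54)]:
        u=proj("wrist",[rx+c*x-s*y,ry+s*x+c*y,z],P); print(u.round(1)); cv2.circle(v,tuple(int(k) for k in u.round()),2,(0,0,255),-1)
cv2.imwrite("pics/w3v.png",cv2.resize(v[60:400,320:640],None,fx=1.75,fy=1.75,interpolation=cv2.INTER_CUBIC))
E
```

```text
0.98 [[493, 179], [491, 215], [480, 272], [490, 285], [490, 301], [497, 307], [617, 307], [622, 185], [639, 183], [639, 177]]
[495.1 183.6]
[623.7 183.6]
[619.1 307.8]
[492.4 307.7]
```

View pics/w3v.png

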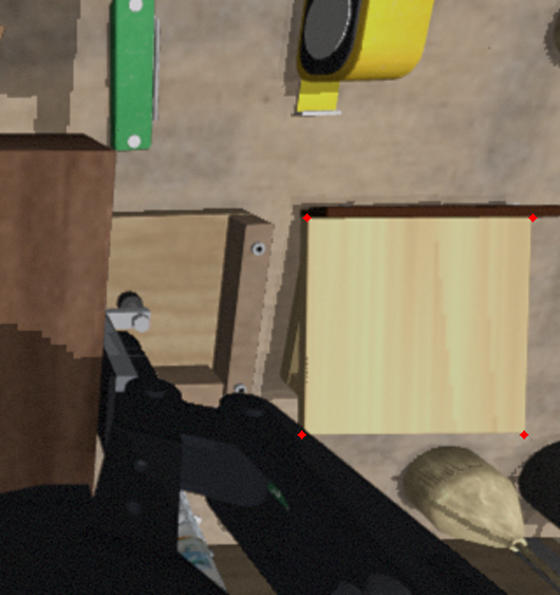

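The projected rack corners lie on the board's corners, so the rack pose is good. Carry on.

Emit:
{"method": "step_arm", "body": {
  "targets": [
    {"angular":[0,0,0],"dp":[-0.04,0.25,0],"fingers":0.6},
    {"angular":[0,0,0],"dp":[-0.08,0.5,0],"fingers":0.6},
    {"angular":[0,0,0],"dp":[-0.1,0.75,0],"fingers":0.6},
    {"angular":[0,0,0],"dp":[-0.12,0.954,0],"fingers":0.6},
    {"angular":[0,0,0],"dp":[-0.12,0.954,0],"fingers":0.6},
    {"angular":[0,-0.04,0],"dp":[-0.12,0.954,0],"fingers":0.6},
    {"angular":[0,-0.0833,0],"dp":[-0.12,0.954,0],"fingers":0.6},
    {"angular":[0,-0.0833,0],"dp":[-0.12,0.954,0],"fingers":0.6}
  ]
}}

```text
time: 8.45
tool_pos: [547.1, 187.9, 198.2]
tcp_rot: [-179.9, 14.8, 178.2]
ft_force: [-0.2, -0.7, -1.9]
finger_gap: 51.7
grip_force: 43.3
```

```bash
cat > rk.py <<'E'
import numpy as np
def rk(x,y,up,b=np.radians(15),ry=np.radians(-1.8)):
    z=16+np.tan(b)*(x+68); X=x-up*np.sin(b); Z=z+up*np.cos(b)
    return ",".join(f"{v:.1f}" for v in (605.3+np.cos(ry)*X-np.sin(ry)*y,278.3+np.sin(ry)*X+np.cos(ry)*y,Z))+",178.2,15"
if __name__=="__main__":
    import sys; print(rk(*map(float,sys.argv[1:4])))
E
echo '[550,190,200,178.2,15]' > last.json
python3 plan.py meas $(python3 rk.py -4 -37 100) $(python3 rk.py -4 -37 25) $(python3 rk.py -4 -37 11) / $(python3 rk.py -4 -37 9.5) $(python3 rk.py -8 -37 9.5)  $(python3 rk.py -12 -37 9.5)
```

```text
call
   574.3,242.3,129.7,178.2,15 dp [-0.036, 0.277, 0.363] ang [-0.0006, -0.0011, -0.0002]
   593.7,241.6,57.3,178.2,15 dp [-0.037, 0.277, 0.738] ang [-0.0006, -0.0011, -0.0002]
   597.3,241.5,43.8,178.2,15 dp [-0.037, 0.277, 0.808] ang [-0.0006, -0.0011, -0.0002]
call
   597.7,241.5,42.3,178.2,15 dp [0.0, 0.0, 0.008] ang [0.0, 0.0, 0.0]
   593.7,241.6,41.3,178.2,15 dp [0.021, -0.0, 0.007] ang [0.0, 0.0, 0.0]
   589.7,241.8,40.2,178.2,15 dp [0.041, 0.0, 0.008] ang [0.0, 0.0, 0.0]
```

```bash
echo '[550,190,200,178.2,15]' > last.json
python3 plan.py last $(python3 rk.py -4 -37 100) $(python3 rk.py -4 -37 25) $(python3 rk.py -4 -37 13)
```

```text
call
   574.3,242.3,129.7,178.2,15 dp [-0.018, 0.265, 0.369] ang [0.0, 0.0, 0.0]
   593.7,241.6,57.3,178.2,15 dp [-0.018, 0.265, 0.744] ang [0.0, 0.0, 0.0]
   596.8,241.5,45.7,178.2,15 dp [-0.018, 0.265, 0.804] ang [0.0, 0.0, 0.0]
```

Emit:
{"method": "step_arm", "body": {
  "targets": [
    {"angular":[0,0,0],"dp":[-0.018,0.14,0.15],"fingers":0.6},
    {"angular":[0,0,0],"dp":[-0.018,0.265,0.369],"fingers":0.6},
    {"angular":[0,0,0],"dp":[-0.018,0.265,0.55],"fingers":0.6},
    {"angular":[0,0,0],"dp":[-0.018,0.265,0.68],"fingers":0.6},
    {"angular":[0,0,0],"dp":[-0.018,0.265,0.744],"fingers":0.6},
    {"angular":[0,0,0],"dp":[-0.018,0.265,0.78],"fingers":0.6},
    {"angular":[0,0,0],"dp":[-0.018,0.265,0.804],"fingers":0.6},
    {"angular":[0,0,0],"dp":[-0.018,0.265,0.804],"fingers":0.6}
  ]
}}

```text
time: 9.45
tool_pos: [597.0, 241.5, 46.6]
tcp_rot: [180.0, 15.0, 178.2]
ft_force: [0.0, 0.3, -1.7]
finger_gap: 51.1
grip_force: 43.3
```

Emit:
{"method": "step_arm", "body": {
  "targets": [
    {"angular":[0,0,0],"dp":[0,0,0.008],"fingers":0.6},
    {"angular":[0,0,0],"dp":[0,0,0.015],"fingers":0.6},
    {"angular":[0,0,0],"dp":[0.008,0,0.015],"fingers":0.6},
    {"angular":[0,0,0],"dp":[0.016,0,0.015],"fingers":0.6},
    {"angular":[0,0,0],"dp":[0.024,0,0.015],"fingers":0.6},
    {"angular":[0,0,0],"dp":[0.03,0,0.015],"fingers":0.6},
    {"angular":[0,0,0],"dp":[0.035,0,0.015],"fingers":0.6},
    {"angular":[0,0,0],"dp":[0.035,0,0.015],"fingers":0.6}
  ]
}}

```text
time: 10.45
tool_pos: [593.1, 241.7, 42.9]
tcp_rot: [180.0, 15.3, 178.2]
ft_force: [9.1, -0.8, -2.5]
finger_gap: 51.5
grip_force: 42.9
```

Emit:
{"method": "step_arm", "body": {
  "targets": [
    {"angular":[0,0,0],"dp":[0,0,0.006],"fingers":0.6},
    {"angular":[0,0,0],"dp":[0,0,0.012],"fingers":0.6},
    {"angular":[0,0,0],"dp":[0,0,0.012],"fingers":0.3},
    {"angular":[0,0,0],"dp":[0,0,0.012],"fingers":0.22},
    {"angular":[0,0,0],"dp":[0,0,0.012],"fingers":0.22},
    {"angular":[0,0,0],"dp":[0,0,-0.2],"fingers":0.22},
    {"angular":[0,0,0],"dp":[0,0,-0.4],"fingers":0.22},
    {"angular":[0,0,0],"dp":[0,0,-0.6],"fingers":0.22}
  ]
}}

```text
time: 11.45
tool_pos: [559.0, 242.6, 157.9]
tcp_rot: [-180.0, 15.0, 178.2]
ft_force: [0.3, -0.3, 0.3]
finger_gap: 66.8
grip_force: 0.0
```

```bash
python3 - <<'E'
from fit import *
s=sense(); print(s["tool_pos"],s["tcp_rot"],s["finger_gap"])
P=camera_params("wrist"); im=snapshot("wrist"); 
for q in masks_of("wrist","walnut_offcut")[:2]:
    m=q["pixels"]; c=max(cv2.findContours(m.astype(np.uint8),0,2)[0],key=cv2.contourArea); print(q["conf"],cv2.approxPolyDP(c,3,True)[:,0].tolist())
v=im.copy(); yaw=-1.8; c,sn=np.cos(np.radians(yaw)),np.sin(np.radians(yaw)); b=np.radians(15)
for l,y,h in [(l,y,h) for l in(0,120) for y in(-63,-11) for h in (0,42)]:
    x=-68+l*np.cos(b)-h*np.sin(b); z=16+l*np.sin(b)+h*np.cos(b)
    u=proj("wrist",[605.3+c*x-sn*y,278.3+sn*x+c*y,z],P); cv2.circle(v,tuple(int(k) for k in u.round()),3,(0,0,255) if h else (255,0,0),-1)
cv2.imwrite("pics/w4.png",v)
E
```

```text
[558.97117708 242.57335755 157.94013836] [-179.98754797   14.96282884  178.2020355 ] 66.75225494384077
0.6 [[346, 129], [288, 132], [292, 265], [347, 263], [351, 141]]
```

View pics/w4.png

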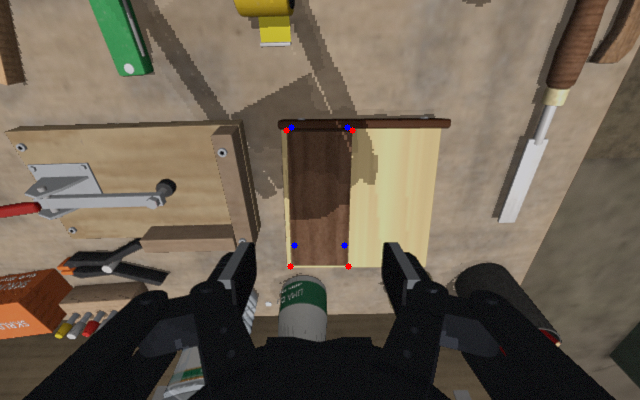

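The walnut lies flush on the board against the stop, with its top corners matching the prediction. On to the pale offcut.

```bash
a=$(python3 rk.py -10.8 -37 130); echo "[$a]" > last.json; echo $a
python3 plan.py last 500,120,190,170 / 444.7,-23.6,130,160.6 / 444.7,-23.6,2.5,160.6
```

```text
559.7,242.7,156.9,178.2,15
call
   500,120,190,170 dp [0.227, -0.623, -0.232] ang [0.006, 0.0832, 0.0453]
call
   444.7,-23.6,130,160.6 dp [0.148, -0.755, 0.3] ang [0.0, -0.0, 0.0522]
call
   444.7,-23.6,2.5,160.6 dp [-0.0, -0.0, 0.638] ang [0.0, 0.0, 0.0]
```

Emit:
{"method": "step_arm", "body": {
  "targets": [
    {"angular":[0,0,0],"dp":[0.057,-0.155,-0.058],"fingers":0},
    {"angular":[0.003,0.04,0.022],"dp":[0.114,-0.31,-0.116],"fingers":0},
    {"angular":[0.006,0.0832,0.0453],"dp":[0.17,-0.465,-0.174],"fingers":0},
    {"angular":[0.006,0.0832,0.0453],"dp":[0.227,-0.623,-0.232],"fingers":0},
    {"angular":[0.006,0.0832,0.0453],"dp":[0.227,-0.623,-0.232],"fingers":0},
    {"angular":[0.006,0.0832,0.0453],"dp":[0.227,-0.623,-0.232],"fingers":0},
    {"angular":[0.006,0.0832,0.0453],"dp":[0.227,-0.623,-0.232],"fingers":0},
    {"angular":[0.006,0.0832,0.0453],"dp":[0.227,-0.623,-0.232],"fingers":0}
  ]
}}

```text
time: 12.55
tool_pos: [499.7, 120.5, 189.9]
tcp_rot: [-180.0, -0.0, 170.1]
ft_force: [0.2, -0.3, -0.7]
finger_gap: 85.6
grip_force: 0.0
```

Emit:
{"method": "step_arm", "body": {
  "targets": [
    {"angular":[0,0,0.013],"dp":[0.037,-0.189,0.075],"fingers":0},
    {"angular":[0,0,0.026],"dp":[0.074,-0.378,0.15],"fingers":0},
    {"angular":[0,0,0.039],"dp":[0.11,-0.566,0.22],"fingers":0},
    {"angular":[0,0,0.0522],"dp":[0.148,-0.755,0.3],"fingers":0},
    {"angular":[0,0,0.0522],"dp":[0.148,-0.755,0.3],"fingers":0},
    {"angular":[0,0,0.0522],"dp":[0.148,-0.755,0.3],"fingers":0},
    {"angular":[0,0,0.0522],"dp":[0.148,-0.755,0.3],"fingers":0},
    {"angular":[0,0,0.0522],"dp":[0.148,-0.755,0.3],"fingers":0}
  ]
}}

```text
time: 13.55
tool_pos: [445.0, -23.0, 130.7]
tcp_rot: [180.0, 0.0, 160.7]
ft_force: [-0.6, -0.7, -0.3]
finger_gap: 85.5
grip_force: 0.0
```

```bash
python3 - <<'E'
from fit import *
s=sense(); print(s["tool_pos"],s["tcp_rot"],s["finger_gap"])
P=camera_params("wrist"); im=snapshot("wrist"); cv2.imwrite("pics/w5.png",im)
for n,p in [("pale_offcut",(444,-23,71)),("hex_keys",(440,88,91))]:
  for q in masks_of("wrist",n)[:2]: print(n,round(q["conf"],2),q["at"],fit("wrist",q["pixels"],n,p,P))
E
```

```text
[445.03961251 -22.98283081 130.69284355] [1.79994406e+02 3.86730615e-02 1.60685080e+02] 85.54672135084147
pale_offcut 0.66 [316.6, 186.7] (array([445.4, -23.4,  70.1]), np.float64(0.97))
```

Emit:
{"method": "step_arm", "body": {
  "targets": [
    {"angular":[0,0,0],"dp":[0,0,0.25],"fingers":0},
    {"angular":[0,0,0],"dp":[0,0,0.5],"fingers":0.2},
    {"angular":[0,0,0],"dp":[0,0,0.6],"fingers":0.3},
    {"angular":[0,0,0],"dp":[0,0,0.635],"fingers":0.4},
    {"angular":[0,0,0],"dp":[0,0,0.635],"fingers":0.8},
    {"angular":[0,0,0],"dp":[0,0,0.635],"fingers":0.8},
    {"angular":[0,0,0],"dp":[0,0,0.635],"fingers":0.8},
    {"angular":[0,0,0],"dp":[0,0,0.635],"fingers":0.8}
  ],
  "newtons": 30
}}

```text
time: 14.7
tool_pos: [445.0, -23.8, 3.8]
tcp_rot: [180.0, 0.1, 160.6]
ft_force: [0.8, 0.3, -0.6]
finger_gap: 33.4
grip_force: 31.2
```

```bash
echo '[444.7,-23.6,3,160.6]' > last.json
python3 plan.py last 444.7,-23.6,150,160.6 500,110,190,170 / $(python3 rk.py -21 33 130) $(python3 rk.py -21 33 60) / $(python3 rk.py -21 33 20) $(python3 rk.py -21 33 7)
```

```text
call
   444.7,-23.6,150,160.6 dp [0.0, 0.0, -0.735] ang [0.0, 0.0, 0.0]
   500,110,190,170 dp [-0.039, 0.722, -0.935] ang [0.0, 0.0, -0.0522]
call
   551.7,313.0,154.2,178.2,15 dp [-0.078, 1.044, 0.179] ang [-0.006, -0.0832, -0.0453]
   569.8,312.4,86.5,178.2,15 dp [-0.168, 1.057, 0.518] ang [-0.006, -0.0832, -0.0453]
call
   580.2,312.1,47.9,178.2,15 dp [-0.0, 0.0, 0.2] ang [0.0, 0.0, 0.0]
   583.5,312.0,35.4,178.2,15 dp [-0.0, 0.0, 0.265] ang [0.0, 0.0, 0.0]
```

```bash
echo '[444.7,-23.6,3,160.6]' > last.json
python3 plan.py last 505,135,190,170 / $(python3 rk.py -21 33 130) $(python3 rk.py -21 33 60) / $(python3 rk.py -21 33 20) $(python3 rk.py -21 33 7)
```

```text
call
   505,135,190,170 dp [-0.021, 0.848, -0.935] ang [0.0, 0.0, -0.0522]
call
   551.7,313.0,154.2,178.2,15 dp [-0.075, 0.917, 0.179] ang [-0.006, -0.0832, -0.0453]
   569.8,312.4,86.5,178.2,15 dp [-0.165, 0.93, 0.518] ang [-0.006, -0.0832, -0.0453]
call
   580.2,312.1,47.9,178.2,15 dp [-0.0, 0.0, 0.2] ang [0.0, 0.0, 0.0]
   583.5,312.0,35.4,178.2,15 dp [-0.0, 0.0, 0.265] ang [0.0, 0.0, 0.0]
```

Emit:
{"method": "step_arm", "body": {
  "targets": [
    {"angular":[0,0,0],"dp":[0,0,-0.25],"fingers":0.8},
    {"angular":[0,0,0],"dp":[0,0,-0.5],"fingers":0.8},
    {"angular":[0,0,0],"dp":[0,0.15,-0.75],"fingers":0.8},
    {"angular":[0,0,-0.02],"dp":[-0.01,0.38,-0.935],"fingers":0.8},
    {"angular":[0,0,-0.0522],"dp":[-0.021,0.63,-0.935],"fingers":0.8},
    {"angular":[0,0,-0.0522],"dp":[-0.021,0.848,-0.935],"fingers":0.8},
    {"angular":[0,0,-0.0522],"dp":[-0.021,0.848,-0.935],"fingers":0.8},
    {"angular":[0,0,-0.0522],"dp":[-0.021,0.848,-0.935],"fingers":0.8}
  ]
}}

```text
time: 15.7
tool_pos: [504.4, 134.6, 190.0]
tcp_rot: [-180.0, -0.0, 170.0]
ft_force: [-0.4, -0.4, -0.1]
finger_gap: 33.0
grip_force: 31.2
```

Emit:
{"method": "step_arm", "body": {
  "targets": [
    {"angular":[0,-0.02,-0.01],"dp":[-0.02,0.25,0.0],"fingers":0.8},
    {"angular":[-0.003,-0.04,-0.022],"dp":[-0.04,0.5,0.05],"fingers":0.8},
    {"angular":[-0.006,-0.07,-0.04],"dp":[-0.06,0.73,0.1],"fingers":0.8},
    {"angular":[-0.006,-0.0832,-0.0453],"dp":[-0.075,0.917,0.179],"fingers":0.8},
    {"angular":[-0.006,-0.0832,-0.0453],"dp":[-0.075,0.917,0.179],"fingers":0.8},
    {"angular":[-0.006,-0.0832,-0.0453],"dp":[-0.12,0.923,0.35],"fingers":0.8},
    {"angular":[-0.006,-0.0832,-0.0453],"dp":[-0.165,0.93,0.518],"fingers":0.8},
    {"angular":[-0.006,-0.0832,-0.0453],"dp":[-0.165,0.93,0.518],"fingers":0.8}
  ]
}}

```text
time: 16.7
tool_pos: [568.1, 309.0, 83.3]
tcp_rot: [-179.8, 14.7, 178.1]
ft_force: [0.1, -0.9, -0.2]
finger_gap: 33.6
grip_force: 31.2
```

Emit:
{"method": "step_arm", "body": {
  "targets": [
    {"angular":[0,0,0],"dp":[0,0,0.1],"fingers":0.8},
    {"angular":[0,0,0],"dp":[0,0,0.2],"fingers":0.8},
    {"angular":[0,0,0],"dp":[0,0,0.24],"fingers":0.8},
    {"angular":[0,0,0],"dp":[0,0,0.265],"fingers":0.8},
    {"angular":[0,0,0],"dp":[0,0,0.265],"fingers":0.8},
    {"angular":[0,0,0],"dp":[0,0,0.265],"fingers":0.8},
    {"angular":[0,0,0],"dp":[0,0,0.265],"fingers":0.8},
    {"angular":[0,0,0],"dp":[0,0,0.265],"fingers":0.8}
  ]
}}

```text
time: 17.7
tool_pos: [583.4, 312.0, 35.8]
tcp_rot: [180.0, 15.0, 178.2]
ft_force: [-0.6, -0.8, -0.2]
finger_gap: 33.2
grip_force: 31.3
```

Lower 3 mm and slide down toward the stop.

Emit:
{"method": "step_arm", "body": {
  "targets": [
    {"angular":[0,0,0],"dp":[0,0,0.008],"fingers":0.8},
    {"angular":[0,0,0],"dp":[0,0,0.016],"fingers":0.8},
    {"angular":[0,0,0],"dp":[0.01,0,0.016],"fingers":0.8},
    {"angular":[0,0,0],"dp":[0.02,0,0.016],"fingers":0.8},
    {"angular":[0,0,0],"dp":[0.03,0,0.016],"fingers":0.8},
    {"angular":[0,0,0],"dp":[0.036,0,0.016],"fingers":0.8},
    {"angular":[0,0,0],"dp":[0.04,0,0.016],"fingers":0.8},
    {"angular":[0,0,0],"dp":[0.04,0,0.016],"fingers":0.8}
  ]
}}

```text
time: 18.7
tool_pos: [578.0, 312.1, 31.2]
tcp_rot: [180.0, 15.2, 178.2]
ft_force: [6.0, -0.1, -1.3]
finger_gap: 33.1
grip_force: 30.9
```

Emit:
{"method": "step_arm", "body": {
  "targets": [
    {"angular":[0,0,0],"dp":[0,0,0.003],"fingers":0.8},
    {"angular":[0,0,0],"dp":[0,0,0.005],"fingers":0.8},
    {"angular":[0,0,0],"dp":[0,0,0.005],"fingers":0.5},
    {"angular":[0,0,0],"dp":[0,0,0.005],"fingers":0.47},
    {"angular":[0,0,0],"dp":[0,0,0.005],"fingers":0.47},
    {"angular":[0,0,0],"dp":[0,0,-0.2],"fingers":0.47},
    {"angular":[0,0,0],"dp":[0,0,-0.4],"fingers":0.4},
    {"angular":[0,0,0],"dp":[0,0,-0.65],"fingers":0}
  ]
}}

```text
time: 19.7
tool_pos: [541.5, 312.7, 155.5]
tcp_rot: [-179.9, 14.9, 178.2]
ft_force: [0.6, 0.7, -0.2]
finger_gap: 67.9
grip_force: 0.0
```

```bash
python3 - <<'E'
from fit import *
s=sense(); print(s["tool_pos"],s["tcp_rot"],s["finger_gap"])
cv2.imwrite("pics/w6.png",snapshot("wrist"))
E
a=$(python3 rk.py -28.7 33 134); echo "[$a]" > last.json; echo $a
python3 plan.py last 500,250,180,180 / 440.4,90.5,120,180.9 / 440.4,90.5,3,180.9
```

```text
[541.46991209 312.66164264 155.51205775] [-179.92731047   14.85715423  178.20737915] 67.91414606343992
543.0,313.3,156.0,178.2,15
call
   500,250,180,180 dp [0.167, -0.323, -0.169] ang [-0.0013, 0.0833, -0.0099]
call
   440.4,90.5,120,180.9 dp [0.298, -0.798, 0.3] ang [0.0, 0.0, -0.005]
call
   440.4,90.5,3,180.9 dp [0.0, -0.0, 0.585] ang [0.0, 0.0, 0.0]
```

View pics/w6.png

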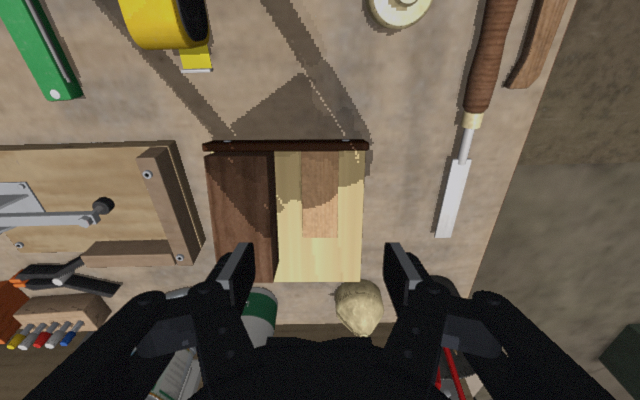

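The picture shows the pale offcut at (320,195) lying flat with its end at the stop, beside the walnut. Next the hex keys.

```bash

python3 plan.py last 0,0,0,0 >/dev/null; echo "[500,250,180,180]" > last.json
python3 plan.py last 440.4,86.5,120,180.9 / 440.4,86.5,3,180.9
```

```text
call
   440.4,86.5,120,180.9 dp [0.298, -0.818, 0.3] ang [0.0, 0.0, -0.005]
call
   440.4,86.5,3,180.9 dp [0.0, -0.0, 0.585] ang [0.0, 0.0, 0.0]
```

Emit:
{"method": "step_arm", "body": {
  "targets": [
    {"angular":[0,0,0],"dp":[0.04,-0.08,-0.1],"fingers":0},
    {"angular":[0,0.04,-0.005],"dp":[0.1,-0.16,-0.169],"fingers":0},
    {"angular":[-0.0013,0.0833,-0.0099],"dp":[0.167,-0.323,-0.169],"fingers":0},
    {"angular":[-0.0013,0.0833,-0.0099],"dp":[0.167,-0.323,-0.169],"fingers":0},
    {"angular":[-0.0013,0.0833,-0.0099],"dp":[0.24,-0.5,-0.15],"fingers":0},
    {"angular":[-0.0013,0.0833,-0.0099],"dp":[0.33,-0.75,-0.1],"fingers":0},
    {"angular":[-0.0013,0.0833,-0.0099],"dp":[0.35,-0.9,-0.05],"fingers":0},
    {"angular":[-0.0013,0.0833,-0.0099],"dp":[0.35,-0.9,-0.05],"fingers":0}
  ]
}}

```text
time: 20.75
tool_pos: [466.0, 134.3, 146.0]
tcp_rot: [-180.0, -0.0, 179.9]
ft_force: [-0.0, 0.3, 0.0]
finger_gap: 85.3
grip_force: 0.0
```

```bash
python3 - <<'E'
from fit import *
P=camera_params("wrist"); im=snapshot("wrist")
for n,p in [("hex_keys",(440,88,91)),("tape_measure",(426,209,90.5))]:
  for q in masks_of("wrist",n)[:2]:
    print(n,round(q["conf"],2),np.round(q["at"]),fit("wrist",q["pixels"],n,p,P))
g=cv2.cvtColor(im,cv2.COLOR_BGR2HSV); gm=cv2.inRange(g,(45,100,60),(85,255,255))>0
for pt in cv2.connectedComponentsWithStats(gm.astype(np.uint8))[2:3]: print(pt[1:][pt[1:,4]>300].tolist())
n,l,st,_=cv2.connectedComponentsWithStats(gm.astype(np.uint8)); k=1+np.argmax(st[1:,4]); print("green",fit("wrist",l==k,"hex_keys",(440,88,91),P))
E
python3 plan.py meas 440.4,86.5,100,180.9 440.4,86.5,3,180.9
```

```text
hex_keys 0.85 [267. 159.] (array([440.6,  89. ,  91.9]), np.float64(0.947))
tape_measure 0.96 [406. 141.] (array([426.8, 207.8,  88.2]), np.float64(0.876))
[[252, 114, 32, 95, 2143]]
green (array([441.6,  88.1,  90.5]), np.float64(0.792))
call
   440.4,86.5,100,180.9 dp [0.135, -0.25, 0.238] ang [0.0001, 0.0004, -0.005]
   440.4,86.5,3,180.9 dp [0.136, -0.25, 0.723] ang [0.0001, 0.0004, -0.005]
```

Emit:
{"method": "step_arm", "body": {
  "targets": [
    {"angular":[0,0,-0.005],"dp":[0.135,-0.245,0.15],"fingers":0},
    {"angular":[0,0,-0.005],"dp":[0.135,-0.245,0.2],"fingers":0},
    {"angular":[0,0,-0.005],"dp":[0.135,-0.245,0.45],"fingers":0},
    {"angular":[0,0,-0.005],"dp":[0.135,-0.245,0.65],"fingers":0.2},
    {"angular":[0,0,-0.005],"dp":[0.135,-0.245,0.725],"fingers":0.4},
    {"angular":[0,0,-0.005],"dp":[0.135,-0.245,0.725],"fingers":0.9},
    {"angular":[0,0,-0.005],"dp":[0.135,-0.245,0.725],"fingers":0.9},
    {"angular":[0,0,-0.005],"dp":[0.135,-0.245,0.725],"fingers":0.9}
  ]
}}

```text
time: 21.9
tool_pos: [441.4, 86.7, 3.9]
tcp_rot: [180.0, 0.2, -179.1]
ft_force: [-0.4, 0.5, -1.4]
finger_gap: 23.4
grip_force: 31.7
```

```bash
echo '[440.4,87,3,180.9]' > last.json
python3 plan.py last 470,-100,150,180.9 / 500,-295,130,180.7 / 517,-440,130,180.7 517,-440,40,180.7
```

```text
call
   470,-100,150,180.9 dp [-0.133, -0.937, -0.735] ang [0.0, 0.0, 0.0]
call
   500,-295,130,180.7 dp [-0.135, -0.977, 0.1] ang [0.0, -0.0, 0.0011]
call
   517,-440,130,180.7 dp [-0.076, -0.726, -0.0] ang [0.0, 0.0, 0.0]
   517,-440,40,180.7 dp [-0.076, -0.726, 0.45] ang [0.0, 0.0, 0.0]
```

Emit:
{"method": "step_arm", "body": {
  "targets": [
    {"angular":[0,0,0],"dp":[0,0,-0.25],"fingers":0.9},
    {"angular":[0,0,0],"dp":[0,0,-0.5],"fingers":0.9},
    {"angular":[0,0,0],"dp":[-0.02,-0.15,-0.735],"fingers":0.9},
    {"angular":[0,0,0],"dp":[-0.05,-0.4,-0.735],"fingers":0.9},
    {"angular":[0,0,0],"dp":[-0.1,-0.68,-0.735],"fingers":0.9},
    {"angular":[0,0,0],"dp":[-0.133,-0.937,-0.735],"fingers":0.9},
    {"angular":[0,0,0],"dp":[-0.133,-0.937,-0.735],"fingers":0.9},
    {"angular":[0,0,0],"dp":[-0.133,-0.937,-0.735],"fingers":0.9}
  ]
}}

```text
time: 22.9
tool_pos: [469.5, -100.5, 149.8]
tcp_rot: [180.0, 0.0, -179.2]
ft_force: [0.5, 1.0, -1.4]
finger_gap: 23.3
grip_force: 31.7
```

Emit:
{"method": "step_arm", "body": {
  "targets": [
    {"angular":[0,0,0],"dp":[-0.035,-0.245,0.03],"fingers":0.9},
    {"angular":[0,0,0],"dp":[-0.07,-0.49,0.06],"fingers":0.9},
    {"angular":[0,0,0],"dp":[-0.1,-0.735,0.09],"fingers":0.9},
    {"angular":[0,0,0.001],"dp":[-0.135,-0.977,0.1],"fingers":0.9},
    {"angular":[0,0,0.001],"dp":[-0.135,-0.977,0.1],"fingers":0.9},
    {"angular":[0,0,0.001],"dp":[-0.135,-0.977,0.1],"fingers":0.9},
    {"angular":[0,0,0.001],"dp":[-0.135,-0.977,0.1],"fingers":0.9},
    {"angular":[0,0,0.001],"dp":[-0.135,-0.977,0.1],"fingers":0.9}
  ]
}}

```text
time: 23.9
tool_pos: [499.7, -294.3, 129.7]
tcp_rot: [-180.0, 0.0, -179.2]
ft_force: [-0.0, 0.5, -1.3]
finger_gap: 23.0
grip_force: 31.7
```

```bash
python3 - <<'E'
from fit import *
print(sense()["tool_pos"])
P=camera_params("wrist"); im=snapshot("wrist"); cv2.imwrite("pics/w7.png",im)
for n,p in [("tool_tray",(517,-411,0.7)),("tape_tray",(595.5,-218.5,-4)),("black_tape",(401,-248,0))]:
  for q in masks_of("wrist",n)[:3]:
    print(n,round(q["conf"],2),np.round(q["at"]),fit("wrist",q["pixels"],n,p,P))
E
```

```text
[ 499.72329533 -294.2958639   129.65456084]
tool_tray 0.96 [195. 199.] (array([ 5.153e+02, -4.114e+02,  4.000e-01]), np.float64(0.951))
black_tape 0.86 [605.  21.] (array([ 401., -248.,    0.]), np.float64(0.0))
black_tape 0.71 [390.  70.] (array([ 400.4, -247.9,    1. ]), np.float64(0.636))
black_tape 0.58 [317. 244.] (array([ 401., -248.,    0.]), np.float64(0.0))
```

View pics/w7.png

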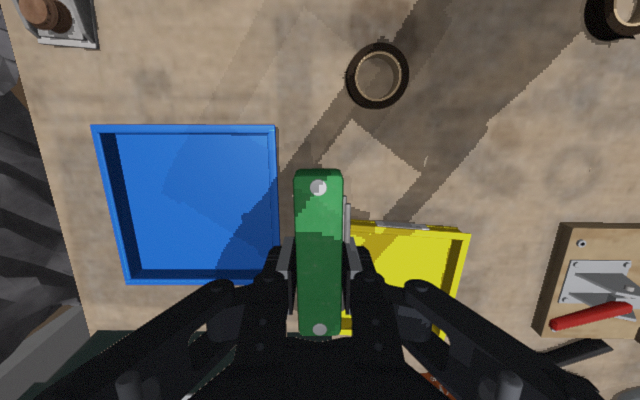

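The hex set is held level, with the blue tray ahead-left at (185,205). Placing it now.

Emit:
{"method": "step_arm", "body": {
  "targets": [
    {"angular":[0,0,0],"dp":[-0.04,-0.25,0],"fingers":0.9},
    {"angular":[0,0,0],"dp":[-0.08,-0.5,0],"fingers":0.9},
    {"angular":[0,0,0],"dp":[-0.08,-0.73,0],"fingers":0.9},
    {"angular":[0,0,0],"dp":[-0.08,-0.73,0],"fingers":0.9},
    {"angular":[0,0,0],"dp":[-0.08,-0.73,0.2],"fingers":0.9},
    {"angular":[0,0,0],"dp":[-0.08,-0.73,0.4],"fingers":0.9},
    {"angular":[0,0,0],"dp":[-0.08,-0.73,0.5],"fingers":0.9},
    {"angular":[0,0,0],"dp":[-0.08,-0.73,0.5],"fingers":0.9}
  ]
}}

```text
time: 25.1
tool_pos: [516.3, -439.7, 27.5]
tcp_rot: [179.8, -0.2, -179.3]
ft_force: [-0.0, 0.1, -0.6]
finger_gap: 23.0
grip_force: 31.7
```

Emit:
{"method": "step_arm", "body": {
  "targets": [
    {"angular":[0,0,0],"dp":[0,0,0.06],"fingers":0.9},
    {"angular":[0,0,0],"dp":[0,0,0.09],"fingers":0.9},
    {"angular":[0,0,0],"dp":[0,0,0.105],"fingers":0.9},
    {"angular":[0,0,0],"dp":[0,0,0.11],"fingers":0.9},
    {"angular":[0,0,0],"dp":[0,0,0.11],"fingers":0.6},
    {"angular":[0,0,0],"dp":[0,0,0.11],"fingers":0.57},
    {"angular":[0,0,0],"dp":[0,0,0.11],"fingers":0.57},
    {"angular":[0,0,0],"dp":[0,0,-0.1],"fingers":0.57}
  ]
}}

```text
time: 26.1
tool_pos: [514.5, -438.7, 45.0]
tcp_rot: [179.6, -0.4, -179.3]
ft_force: [1.0, -0.7, -0.1]
finger_gap: 36.9
grip_force: 0.0
```

```bash
echo '[516,-441,50,180.7]' > last.json
python3 plan.py last 490,-260,150,180.7 / 460,-75,170,179 / 430,110,170,178.2 / 416,208,130,178.2 / 416,208,27,178.2
```

```text
call
   490,-260,150,180.7 dp [0.119, 0.907, -0.5] ang [0.0, 0.0, 0.0]
call
   460,-75,170,179 dp [0.139, 0.927, -0.1] ang [0.0, -0.0, 0.0094]
call
   430,110,170,178.2 dp [0.166, 0.922, 0.0] ang [-0.0, -0.0, 0.0044]
call
   416,208,130,178.2 dp [0.085, 0.488, 0.2] ang [0.0, 0.0, 0.0]
call
   416,208,27,178.2 dp [0.0, -0.0, 0.515] ang [0.0, 0.0, 0.0]
```

```bash
echo '[516,-441,50,180.7]' > last.json
python3 plan.py last 505,-430,110,180 400,-248,130,178
```

```text
call
   505,-430,110,180 dp [0.054, 0.056, -0.3] ang [-0.0, -0.0, 0.0039]
   400,-248,130,178 dp [0.568, 0.972, -0.4] ang [0.0, -0.0, 0.015]
```

Emit:
{"method": "step_arm", "body": {
  "targets": [
    {"angular":[0,0,0],"dp":[0,0,-0.2],"fingers":0.3},
    {"angular":[0,0,0],"dp":[0.06,0.1,-0.4],"fingers":0},
    {"angular":[0,0,0.015],"dp":[0.18,0.3,-0.4],"fingers":0},
    {"angular":[0,0,0.015],"dp":[0.3,0.52,-0.4],"fingers":0},
    {"angular":[0,0,0.015],"dp":[0.44,0.75,-0.4],"fingers":0},
    {"angular":[0,0,0.015],"dp":[0.568,0.972,-0.4],"fingers":0},
    {"angular":[0,0,0.015],"dp":[0.568,0.972,-0.4],"fingers":0},
    {"angular":[0,0,0.015],"dp":[0.568,0.972,-0.4],"fingers":0}
  ]
}}

```text
time: 27.1
tool_pos: [401.9, -248.9, 130.1]
tcp_rot: [-179.9, 0.1, 178.0]
ft_force: [-0.1, 0.1, 0.1]
finger_gap: 85.4
grip_force: 0.0
```

```bash
python3 - <<'E'
from fit import *
print(sense()["tool_pos"],sense()["tcp_rot"])
P=camera_params("wrist"); im=snapshot("wrist"); cv2.imwrite("pics/w8.png",im)
for q in masks_of("wrist","black_tape")[:3]:
    m=q["pixels"].astype(np.uint8); c=np.vstack(cv2.findContours(m,0,2)[0]); m2=np.zeros_like(m); cv2.fillConvexPoly(m2,cv2.convexHull(c),1)
    print(round(q["conf"],2),np.round(q["at"]),m.sum(),m2.sum(),fit("wrist",m2,"black_tape",(401,-248,0),P))
for n,p in [("tool_tray",(517,-411,0.7)),("tape_tray",(595.5,-218.5,-4))]:
  for q in masks_of("wrist",n)[:1]: print(n,round(q["conf"],2),np.round(q["at"]),fit("wrist",q["pixels"],n,p,P))
E
```

```text
[ 401.88887089 -248.85683773  130.13406474] [-1.79917019e+02  9.53399868e-02  1.78026869e+02]
0.88 [550. 119.] 3038 3700 (array([ 401., -248.,    0.]), np.float64(0.0))
0.61 [320. 204.] 1670 2484 (array([ 399.7, -247.7,    1.4]), np.float64(0.923))
0.55 [454.  81.] 2676 3702 (array([ 401., -248.,    0.]), np.float64(0.0))
tool_tray 0.73 [165. 262.] (array([ 516.7, -409.7,    1.3]), np.float64(0.412))
tape_tray 0.92 [355. 320.] (array([ 593.4, -219.1,   -3.7]), np.float64(0.409))
```

View pics/w8.png

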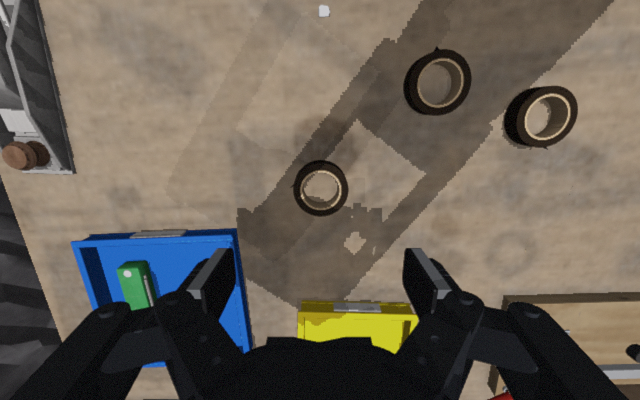

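The picture shows the target roll at (320,188), rightmost and between the fingers, and the hex keys lying in the blue tray. Gripping the roll.

Emit:
{"method": "step_arm", "body": {
  "targets": [
    {"angular":[0,0,0],"dp":[0,0,0.25],"fingers":0},
    {"angular":[0,0,0],"dp":[0,0,0.5],"fingers":0},
    {"angular":[0,0,0],"dp":[0,0,0.6],"fingers":0},
    {"angular":[0,0,0],"dp":[0,0,0.64],"fingers":0},
    {"angular":[0,0,0],"dp":[0,0,0.64],"fingers":0.3},
    {"angular":[0,0,0],"dp":[0,0,0.64],"fingers":0.6},
    {"angular":[0,0,0],"dp":[0,0,0.64],"fingers":0.6},
    {"angular":[0,0,0],"dp":[0,0,0.64],"fingers":0.6}
  ]
}}

```text
time: 28.3
tool_pos: [402.5, -249.3, 3.0]
tcp_rot: [-179.9, 0.1, 178.0]
ft_force: [-0.1, 0.5, 6.8]
finger_gap: 49.6
grip_force: 31.7
```

```bash
echo '[400,-248,2,178]' > last.json
python3 plan.py last 400,-248,100,178 595,-219,100,176 / 595,-219,30,176 595,-219,6.5,176
```

```text
call
   400,-248,100,178 dp [0.0, 0.0, -0.49] ang [0.0, 0.0, 0.0]
   595,-219,100,176 dp [-0.969, 0.179, -0.49] ang [0.0, -0.0, 0.0111]
call
   595,-219,30,176 dp [0.0, -0.0, 0.35] ang [0.0, 0.0, 0.0]
   595,-219,6.5,176 dp [0.0, -0.0, 0.468] ang [0.0, 0.0, 0.0]
```

Emit:
{"method": "step_arm", "body": {
  "targets": [
    {"angular":[0,0,0],"dp":[0,0,-0.25],"fingers":0.6},
    {"angular":[0,0,0],"dp":[-0.05,0,-0.49],"fingers":0.6},
    {"angular":[0,0,0],"dp":[-0.28,0.04,-0.49],"fingers":0.6},
    {"angular":[0,0,0.0111],"dp":[-0.5,0.09,-0.49],"fingers":0.6},
    {"angular":[0,0,0.0111],"dp":[-0.75,0.13,-0.49],"fingers":0.6},
    {"angular":[0,0,0.0111],"dp":[-0.969,0.179,-0.49],"fingers":0.6},
    {"angular":[0,0,0.0111],"dp":[-0.969,0.179,-0.49],"fingers":0.6},
    {"angular":[0,0,0.0111],"dp":[-0.969,0.179,-0.49],"fingers":0.6}
  ]
}}

```text
time: 29.3
tool_pos: [595.8, -219.1, 99.2]
tcp_rot: [-180.0, -0.0, 176.0]
ft_force: [0.7, 0.5, -0.9]
finger_gap: 49.6
grip_force: 31.8
```

Emit:
{"method": "step_arm", "body": {
  "targets": [
    {"angular":[0,0,0],"dp":[0,0,0.2],"fingers":0.6},
    {"angular":[0,0,0],"dp":[0,0,0.35],"fingers":0.6},
    {"angular":[0,0,0],"dp":[0,0,0.43],"fingers":0.6},
    {"angular":[0,0,0],"dp":[0,0,0.468],"fingers":0.6},
    {"angular":[0,0,0],"dp":[0,0,0.468],"fingers":0.6},
    {"angular":[0,0,0],"dp":[0,0,0.468],"fingers":0.28},
    {"angular":[0,0,0],"dp":[0,0,0.468],"fingers":0.24},
    {"angular":[0,0,0],"dp":[0,0,0.25],"fingers":0.24}
  ]
}}

```text
time: 30.3
tool_pos: [592.9, -217.8, 45.5]
tcp_rot: [179.8, -0.4, 176.0]
ft_force: [0.8, 0.5, -0.6]
finger_gap: 64.9
grip_force: 0.0
```

```bash
echo '[595,-219,50,176]' > last.json
python3 plan.py last 560,-170,180,176 535,-40,180,178 / 470,130,170,178.2
```

```text
call
   560,-170,180,176 dp [0.192, 0.232, -0.65] ang [0.0, 0.0, 0.0]
   535,-40,180,178 dp [0.362, 0.872, -0.65] ang [0.0, 0.0, -0.0111]
call
   470,130,170,178.2 dp [0.354, 0.838, 0.05] ang [0.0, 0.0, -0.0011]
```

Emit:
{"method": "step_arm", "body": {
  "targets": [
    {"angular":[0,0,0],"dp":[0,0,-0.3],"fingers":0.1},
    {"angular":[0,0,0],"dp":[0.1,0.1,-0.5],"fingers":0},
    {"angular":[0,0,0],"dp":[0.192,0.232,-0.65],"fingers":0},
    {"angular":[0,0,-0.0111],"dp":[0.25,0.45,-0.65],"fingers":0},
    {"angular":[0,0,-0.0111],"dp":[0.3,0.67,-0.65],"fingers":0},
    {"angular":[0,0,-0.0111],"dp":[0.362,0.872,-0.65],"fingers":0},
    {"angular":[0,0,-0.0111],"dp":[0.362,0.872,-0.65],"fingers":0},
    {"angular":[0,0,-0.0111],"dp":[0.362,0.872,-0.65],"fingers":0}
  ]
}}

```text
time: 31.3
tool_pos: [536.3, -40.6, 179.7]
tcp_rot: [-180.0, 0.0, 178.0]
ft_force: [-0.5, -0.8, 0.6]
finger_gap: 85.4
grip_force: 0.0
```

Emit:
{"method": "step_arm", "body": {
  "targets": [
    {"angular":[0,0,0],"dp":[0.1,0.23,0],"fingers":0},
    {"angular":[0,0,0],"dp":[0.2,0.46,0],"fingers":0},
    {"angular":[0,0,0],"dp":[0.29,0.68,0.03],"fingers":0},
    {"angular":[0,0,-0.0011],"dp":[0.354,0.838,0.05],"fingers":0},
    {"angular":[0,0,-0.0011],"dp":[0.354,0.838,0.05],"fingers":0},
    {"angular":[0,0,-0.0011],"dp":[0.354,0.838,0.05],"fingers":0},
    {"angular":[0,0,-0.0011],"dp":[0.354,0.838,0.05],"fingers":0},
    {"angular":[0,0,-0.0011],"dp":[0.354,0.838,0.05],"fingers":0}
  ]
}}

```text
time: 32.3
tool_pos: [471.6, 128.8, 169.4]
tcp_rot: [-180.0, 0.0, 178.1]
ft_force: [0.5, 0.3, 0.1]
finger_gap: 85.4
grip_force: 0.0
```

```bash
cat > tm.py <<'E'
from fit import *
print(sense()["tool_pos"])
P=camera_params("wrist"); im=snapshot("wrist")
m=masks_of("wrist","tape_measure")[0]["pixels"]
v=im.copy()
for col,(X,Y,yaw) in {(0,0,255):(426.5,208.3,89),(255,0,255):(426.5,208.3,96)}.items():
    c,s=np.cos(np.radians(yaw)),np.sin(np.radians(yaw))
    U=[]
    for x,y in [(-17,-23),(17,-23),(17,43),(-17,43)]:
        U.append(proj("wrist",[X+c*x-s*y,Y+s*x+c*y,62],P))
    cv2.polylines(v,[np.round(U).astype(np.int32)],True,col,1)
cv2.drawContours(v,cv2.findContours(m.astype(np.uint8),0,2)[0],-1,(0,255,0),1)
b=cv2.boundingRect(m.astype(np.uint8)); x,y,w,h=b; print(b)
cv2.imwrite("pics/tm.png",cv2.resize(v[max(y-30,0):y+h+30,max(x-30,0):x+w+30],None,fx=3.5,fy=3.5,interpolation=cv2.INTER_NEAREST))
E
python3 tm.py
```

```text
[471.61936806 128.79410609 169.40205319]
(377, 88, 56, 89)
```

View pics/tm.png

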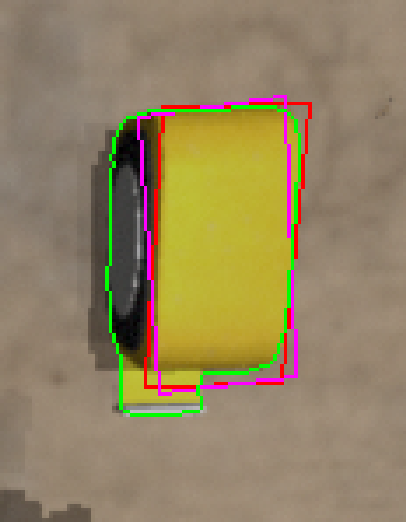

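The red outline (yaw 89°) matches the body. I grip at about (415,207), yaw 179, tips at z≈27.

```bash
echo '[471,129,169.6,178.2]' > last.json
python3 plan.py last 415,207.5,130,179 415,207.5,27,179 / 415,207.5,130,179 450,50,160,179 / 480,-130,150,180 / 510,-285,140,180.7 / 507,-381,110,180.7 507,-381,40,180.7 507,-381,33,180.7
```

```text
call
   415,207.5,130,179 dp [0.292, 0.384, 0.198] ang [0.0, 0.0, -0.0044]
   415,207.5,27,179 dp [0.292, 0.384, 0.713] ang [0.0, 0.0, -0.0044]
call
   415,207.5,130,179 dp [-0.0, 0.0, -0.515] ang [0.0, 0.0, 0.0]
   450,50,160,179 dp [-0.189, -0.784, -0.665] ang [0.0, 0.0, 0.0]
call
   480,-130,150,180 dp [-0.166, -0.897, 0.05] ang [0.0, 0.0, -0.0056]
call
   510,-285,140,180.7 dp [-0.15, -0.775, 0.05] ang [0.0, 0.0, -0.0039]
call
   507,-381,110,180.7 dp [0.021, -0.48, 0.15] ang [0.0, 0.0, 0.0]
   507,-381,40,180.7 dp [0.021, -0.48, 0.5] ang [0.0, 0.0, 0.0]
   507,-381,33,180.7 dp [0.021, -0.48, 0.535] ang [0.0, 0.0, 0.0]
```

Emit:
{"method": "step_arm", "body": {
  "targets": [
    {"angular":[0,0,-0.0044],"dp":[0.15,0.2,0.05],"fingers":0},
    {"angular":[0,0,-0.0044],"dp":[0.292,0.384,0.1],"fingers":0},
    {"angular":[0,0,-0.0044],"dp":[0.292,0.384,0.198],"fingers":0},
    {"angular":[0,0,-0.0044],"dp":[0.292,0.384,0.45],"fingers":0},
    {"angular":[0,0,-0.0044],"dp":[0.292,0.384,0.65],"fingers":0},
    {"angular":[0,0,-0.0044],"dp":[0.292,0.384,0.713],"fingers":0.1},
    {"angular":[0,0,-0.0044],"dp":[0.292,0.384,0.713],"fingers":0.8},
    {"angular":[0,0,-0.0044],"dp":[0.292,0.384,0.713],"fingers":0.8}
  ],
  "newtons": 50
}}

```text
time: 33.4
tool_pos: [416.8, 208.8, 28.6]
tcp_rot: [179.9, 0.2, 179.0]
ft_force: [1.0, 0.2, 0.1]
finger_gap: 41.7
grip_force: 0.0
```

Emit:
{"method": "step_arm", "body": {
  "targets": [
    {"angular":[0,0,0],"dp":[0,0,0],"fingers":0.8},
    {"angular":[0,0,0],"dp":[0,0,0],"fingers":0.8},
    {"angular":[0,0,0],"dp":[0,0,0],"fingers":0.8},
    {"angular":[0,0,0],"dp":[0,0,-0.1],"fingers":0.8},
    {"angular":[0,0,0],"dp":[0,0,-0.25],"fingers":0.8},
    {"angular":[0,0,0],"dp":[0,0,-0.4],"fingers":0.8},
    {"angular":[0,0,0],"dp":[0,0,-0.515],"fingers":0.8},
    {"angular":[0,0,0],"dp":[0,0,-0.515],"fingers":0.8}
  ]
}}

```text
time: 34.4
tool_pos: [416.8, 209.0, 132.1]
tcp_rot: [179.9, 0.3, 179.0]
ft_force: [-0.8, -0.4, -3.8]
finger_gap: 33.4
grip_force: 50.9
```

Emit:
{"method": "step_arm", "body": {
  "targets": [
    {"angular":[0,0,0],"dp":[-0.04,-0.15,-0.08],"fingers":0.8},
    {"angular":[0,0,0],"dp":[-0.09,-0.36,-0.15],"fingers":0.8},
    {"angular":[0,0,0],"dp":[-0.14,-0.58,-0.15],"fingers":0.8},
    {"angular":[0,0,0],"dp":[-0.189,-0.784,-0.15],"fingers":0.8},
    {"angular":[0,0,0],"dp":[-0.189,-0.784,-0.15],"fingers":0.8},
    {"angular":[0,0,0],"dp":[-0.189,-0.784,-0.15],"fingers":0.8},
    {"angular":[0,0,0],"dp":[-0.189,-0.784,-0.15],"fingers":0.8},
    {"angular":[0,0,0],"dp":[-0.189,-0.784,-0.15],"fingers":0.8}
  ]
}}

```text
time: 35.4
tool_pos: [450.0, 51.7, 159.5]
tcp_rot: [180.0, -0.0, 179.1]
ft_force: [-0.2, -0.4, -4.0]
finger_gap: 33.3
grip_force: 51.5
```

Emit:
{"method": "step_arm", "body": {
  "targets": [
    {"angular":[0,0,0],"dp":[-0.04,-0.18,0],"fingers":0.8},
    {"angular":[0,0,0],"dp":[-0.08,-0.4,0.02],"fingers":0.8},
    {"angular":[0,0,-0.0056],"dp":[-0.12,-0.65,0.04],"fingers":0.8},
    {"angular":[0,0,-0.0056],"dp":[-0.166,-0.897,0.05],"fingers":0.8},
    {"angular":[0,0,-0.0056],"dp":[-0.166,-0.897,0.05],"fingers":0.8},
    {"angular":[0,0,-0.0056],"dp":[-0.166,-0.897,0.05],"fingers":0.8},
    {"angular":[0,0,-0.0056],"dp":[-0.166,-0.897,0.05],"fingers":0.8},
    {"angular":[0,0,-0.0056],"dp":[-0.166,-0.897,0.05],"fingers":0.8}
  ]
}}

```text
time: 36.4
tool_pos: [480.3, -128.0, 149.8]
tcp_rot: [180.0, 0.0, -179.9]
ft_force: [0.2, -0.1, -2.6]
finger_gap: 33.3
grip_force: 52.0
```

Emit:
{"method": "step_arm", "body": {
  "targets": [
    {"angular":[0,0,0],"dp":[-0.04,-0.18,0],"fingers":0.8},
    {"angular":[0,0,0],"dp":[-0.08,-0.38,0.02],"fingers":0.8},
    {"angular":[0,0,-0.0039],"dp":[-0.12,-0.58,0.04],"fingers":0.8},
    {"angular":[0,0,-0.0039],"dp":[-0.15,-0.775,0.05],"fingers":0.8},
    {"angular":[0,0,-0.0039],"dp":[-0.15,-0.775,0.05],"fingers":0.8},
    {"angular":[0,0,-0.0039],"dp":[-0.15,-0.775,0.05],"fingers":0.8},
    {"angular":[0,0,-0.0039],"dp":[-0.15,-0.775,0.05],"fingers":0.8},
    {"angular":[0,0,-0.0039],"dp":[-0.15,-0.775,0.05],"fingers":0.8}
  ]
}}

```text
time: 37.4
tool_pos: [510.5, -283.2, 139.9]
tcp_rot: [-180.0, 0.0, -179.2]
ft_force: [0.0, 0.6, -2.2]
finger_gap: 33.4
grip_force: 52.2
```

```bash
python3 - <<'E'
from fit import *
print(sense()["tool_pos"])
P=camera_params("wrist"); cv2.imwrite("pics/w9.png",snapshot("wrist"))
for q in masks_of("wrist","hex_keys")[:1]: print(q["conf"],q["at"],fit("wrist",q["pixels"],"hex_keys",(516,-440,90),P,4))
E
python3 plan.py meas 508,-381,60,180.7 508,-381,45,180.7 508,-381,32.5,180.7
```

```text
[ 510.46132025 -283.17224967  139.94600451]
0.76 [155.5, 190.9] (array([ 517.8, -438.5,   90.6]), np.float64(0.889))
call
   508,-381,60,180.7 dp [0.019, -0.487, 0.4] ang [-0.0, 0.0001, 0.0003]
   508,-381,45,180.7 dp [0.019, -0.487, 0.475] ang [-0.0, 0.0001, 0.0003]
   508,-381,32.5,180.7 dp [0.019, -0.487, 0.537] ang [-0.0, 0.0001, 0.0003]
```

View pics/w9.png

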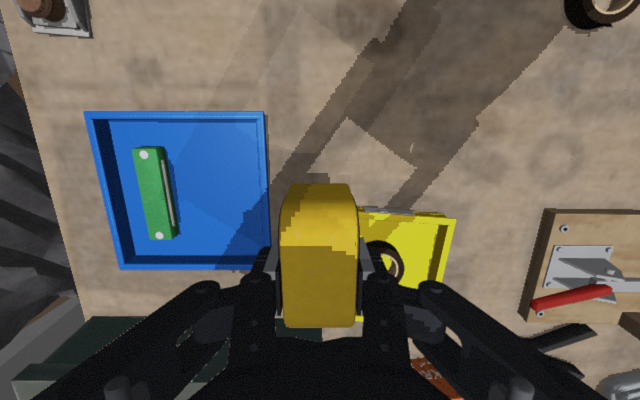

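The hex keys sit in the tray's left part at (155,195) and the right half is free. Lowering the tape measure there.

Emit:
{"method": "step_arm", "body": {
  "targets": [
    {"angular":[0,0,0],"dp":[0.01,-0.24,0],"fingers":0.8},
    {"angular":[0,0,0],"dp":[0.019,-0.487,0.05],"fingers":0.8},
    {"angular":[0,0,0],"dp":[0.019,-0.487,0.1],"fingers":0.8},
    {"angular":[0,0,0],"dp":[0.019,-0.487,0.25],"fingers":0.8},
    {"angular":[0,0,0],"dp":[0.019,-0.487,0.4],"fingers":0.8},
    {"angular":[0,0,0],"dp":[0.019,-0.487,0.475],"fingers":0.8},
    {"angular":[0,0,0],"dp":[0.019,-0.487,0.515],"fingers":0.8},
    {"angular":[0,0,0],"dp":[0.019,-0.487,0.515],"fingers":0.8}
  ]
}}

```text
time: 38.5
tool_pos: [507.9, -381.4, 37.0]
tcp_rot: [-180.0, 0.0, -179.3]
ft_force: [-0.4, -0.3, -2.1]
finger_gap: 33.3
grip_force: 52.3
```

Emit:
{"method": "step_arm", "body": {
  "targets": [
    {"angular":[0,0,0],"dp":[0,0,0.01],"fingers":0.8},
    {"angular":[0,0,0],"dp":[0,0,0.018],"fingers":0.8},
    {"angular":[0,0,0],"dp":[0,0,0.024],"fingers":0.8},
    {"angular":[0,0,0],"dp":[0,0,0.024],"fingers":0.8},
    {"angular":[0,0,0],"dp":[0,0,0.024],"fingers":0.6},
    {"angular":[0,0,0],"dp":[0,0,0.024],"fingers":0.4},
    {"angular":[0,0,0],"dp":[0,0,0.024],"fingers":0.35},
    {"angular":[0,0,0],"dp":[0,0,0.024],"fingers":0.35}
  ]
}}

```text
time: 39.5
tool_pos: [507.7, -381.5, 31.8]
tcp_rot: [-180.0, -0.0, -179.3]
ft_force: [0.3, 0.7, 0.9]
finger_gap: 54.9
grip_force: 0.0
```

Emit:
{"method": "step_arm", "body": {
  "targets": [
    {"angular":[0,0,0],"dp":[0,0,-0.15],"fingers":0.35},
    {"angular":[0,0,0],"dp":[0,0,-0.3],"fingers":0.35},
    {"angular":[0,0,0],"dp":[0,0,-0.5],"fingers":0.35},
    {"angular":[0,0,0],"dp":[0,0,-0.75],"fingers":0.2},
    {"angular":[0,0,0],"dp":[0.1,0.2,-0.85],"fingers":0},
    {"angular":[0,0,0],"dp":[0.2,0.4,-0.95],"fingers":0},
    {"angular":[0,0,0],"dp":[0.3,0.6,-1],"fingers":0},
    {"angular":[0,0,0],"dp":[0.3,0.6,-1],"fingers":0}
  ]
}}

```text
time: 40.5
tool_pos: [446.0, -260.5, 233.3]
tcp_rot: [-179.9, 0.1, -179.2]
ft_force: [0.4, -1.0, -0.3]
finger_gap: 85.2
grip_force: 0.0
```

```bash
python3 - <<'E'
from h import *
print(sense()["tool_pos"])
w=snapshot("wrist"); s=snapshot("scene")
cv2.imwrite("pics/fin.png",np.hstack([cv2.resize(w,(480,300)),cv2.resize(s[130:310,170:510],(320,170)) if 0 else cv2.resize(s[130:310,220:510],(320,300))]))
E
```

```text
[ 445.95543254 -260.49847232  233.30144379]
```

View pics/fin.png

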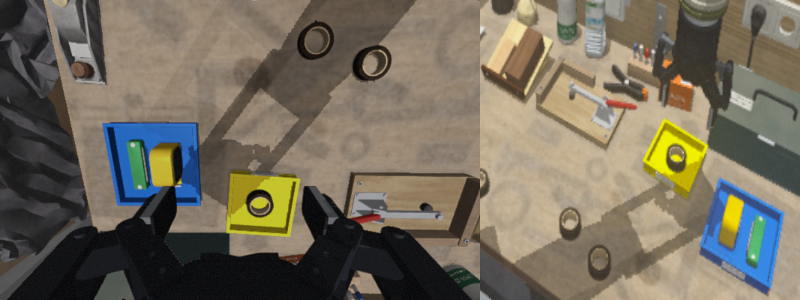

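The picture shows the tape measure standing beside the flat hex keys in the blue tray. The roll is flat in the yellow tray and both offcuts are on the rack.

```bash
python3 -c "
from bench import *
print(hand_in())"
```

```text
the job is handed in; nothing more can be done
None
```

I handed the job in after about 40 s of robot time; no verdict came back. In the last pictures both offcuts lie on the rack against the stop, the tape measure and hex keys are in the blue tray, and the roll of black tape is in the yellow tray.

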